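# Park the folding arm and stack the ceramic plates with cork between

### The arm

A 7-joint arm with a two-finger parallel gripper is mounted at the origin on the work surface. World frame = base frame: x ahead of the robot, y to its left, z up, the work surface at z = 0. Lengths are in m, angles in degrees, forces in N, time in s.
With the tool pointing down it reaches from about 0.425 to 0.875 m from the base axis. Payload 4.7 kg.
Tool frame: the origin (TCP) lies between the finger pads; the fingertips stand 14 mm ahead of it and the grasp point (between the pads) lies 5 mm behind it (env.tip_reach is the distance from the TCP to the fingertips, in m); z points along the fingers, y is the direction in which the jaws open and shut (so a half turn about z gives the same grasp; the last joint's range is limited). The gripper opens to 87 mm and grips with 3 to 60 N. Pads are 19 mm wide; open, the fingers measure 117 mm over their backs; the gripper's body (75 mm by 190 mm) begins 51 mm behind the grasp point.
Start: joints at [68.933, 18.392, -4.016, 83.108, 1.295, 78.541, -3.26], TCP at [0.242, -0.603, 0.237] pointing down, gripper open.
Joint ranges: [-163.93, 163.93], [-17.29, 119.83], [-79.2, 71.16], [3.27, 140.29], [-89.18, 269.18], [5.43, 117.66], [-154.24, 154.24]. Speed limits (degrees/s): [147.25, 147.25, 180, 180, 180, 180, 180].

### API

Orientations are given as [roll, pitch, yaw] about the fixed x, y, z axes, in that order (R = Rz(yaw) Ry(pitch) Rx(roll)).
In Python, from cell import env gives the robot as it stands. The module is installed in compiled form; this text tells all that it offers.
- The arm moves only by the shell command python3 -m pendant 'ROWS' [FORCE]. ROWS is JSON, a list of rows, each an object of numbers: "rx", "ry", "rz": the turn, a rotation vector about the tool's x, y, z in degrees; "tx", "ty", "tz": the shift along the tool's x, y, z in mm; "jaw": the finger opening in mm, from 0 to 87. In form: [{"rx": .., "ry": .., "rz": .., "tx": .., "ty": .., "tz": .., "jaw": ..}, ...]. A call has 1 to 20 rows; each row shifts and turns the commanded pose from where the row before left it, along the tool's axes as they then stand; what a row does not reach is not made up. A row lasts 1/12 s, in which the tool goes at most 41.7 mm and 7.16 degrees, less where a joint would pass 70% of its speed; a pose out of reach is approached as far as the arm can. A call with a gripper value outside its range is refused whole. The fingers move at their own pace and stop on an object; FORCE is the grip in N (left out, the last holds). Time passes only in rows, so rows that do not move let the fingers close. It gives the time, the measured TCP pose, the force and the opening at its end, in the units of the state.
- env.get_obs(): the state, without advancing time (a new reading comes with each control period).
- env.read_camera(name): name is "side" or "top" or "wrist"; returns a dict with "img" (400x640x3 uint8, red, green, blue), "range_z" (400x640 float32, m along the optical axis (not along the pixel's ray), 0 where there is no reading), "vertical_fov" (degrees; the focal length in pixels is half the picture's height over the tangent of half this angle, whatever the lens; pixels are square), "cx", "cy" (the principal point, pixels), "world_to_cam" (4x4, takes a point from world to camera coordinates). Camera axes: x right, y up, looking along -z (the intrinsics and any distortion apply to the point x, -y, -z); pixel columns grow to the right and rows downward; lengths in m; the calibration is good to about 2 mm. A picture is of the moment at which its call begins.
- env.sign_off(): hands the job in, once; it reports no verdict.
The state is a dict: "time_s": time; "qpos": joint angles; "joint_velocities": joint speeds; "effort": joint torques, N m; "tool_pos": TCP position; "tool_rot": TCP orientation; "force": force on the tool from outside, world axes, zero at the start; "wrist_torque": the same for the moment, N m; "grip_width": finger opening in m.
Only numpy, scipy, OpenCV 4.12 (cv2) and the standard library are available. Lean on these libraries where they do the work, as an engineer would, in place of code of your own. Each camera call takes 0.05 s, during which the arm holds its last target.

### The job

The folding support arm is still stretched out beside or over the plate carrier, in the way: first fold it up from its free end, the outer link right back over the middle link, then these two right back over the inner link, and then swing the folded arm towards the robot as far as it goes, over its rest post. Then stack all the white ceramic plates on the carrier, centred and lengthwise along it, the longest at the bottom and the shortest on top, with one cork sheet squarely between each two plates and none elsewhere in the stack. Leave a spare cork sheet lying on the bench away from the carrier, and leave the other labware where it stands.

Things in the scene. Friction and masses are not known exactly. Their poses are not given: they have to be found in the camera images.
- link_inner (a joint): Inner link of the folding arm (flat aluminium bar 130 mm pin to pin, 26 wide, 8 thick, 42 to 50 mm above the bench), turning about the upright base pin. 0: pointing straight to the right (about -y, turned by the base's yaw); grows clockwise seen from above, to 1.6 rad, a stop, where it points towards the robot (about -x) over the rest post. Stays where it is left; about 0.6 N m of friction
- link_middle (a joint): Middle link (110 mm pin to pin, 52 to 60 mm above the bench), turning about the pin at the end of the inner link. 0: in line with the inner link; grows clockwise seen from above (swinging through the robot's side) to 3.14 rad, a stop, folded right back over the inner link. Friction 0.2 N m
- link_outer (a joint): Outer link (65 mm from pin to its knob, 62 to 70 mm above the bench), turning about the pin at the end of the middle link. 0: in line with the middle link; grows counter-clockwise seen from above (through the far side) to 3.14 rad, a stop, folded right back over the middle link. Friction 0.06 N m
- base_pin (a point): Point on the upright axis of the inner link's pin, 42 mm above the bench, on the fixed grey arm base (90 x 90 mm plate, 42 mm tall post; a strip with a thin rest post, 41 mm tall, sticks out 135 mm towards the robot)
- knob_inner_grip (a point): On the axis of the pin between inner and middle link (130 mm from the base pin); moves the inner link. Black upright round knob, 18 mm in diameter, top 115 mm above the bench; this point is on its axis, 18 mm below its top. The knob spins freely on its pin, so it can be held in a fixed grasp and led along an arc. Tips of the fingers may go down to 74 mm above the bench beside it
- knob_middle_grip (a point): On the axis of the pin between middle and outer link (110 mm from the inner knob); moves the middle link. Black upright round knob, 18 mm in diameter, top 115 mm above the bench; this point is on its axis, 18 mm below its top. The knob spins freely on its pin, so it can be held in a fixed grasp and led along an arc. Tips of the fingers may go down to 74 mm above the bench beside it
- knob_outer_grip (a point): At the free end of the outer link (65 mm from the middle knob; 45 mm from the inner knob when folded); moves the outer link. Black upright round knob, 18 mm in diameter, top 115 mm above the bench; this point is on its axis, 18 mm below its top. The knob spins freely on its pin, so it can be held in a fixed grasp and led along an arc. Tips of the fingers may go down to 74 mm above the bench beside it
- carrier_seat (a point): Fixed aluminium plate carrier: plate 175 x 70 mm, top 16 mm above the bench, with upright lips at its two short ends only (187 mm over all, lips 26 mm above the bench). This point is the middle of its top face, x along its length, z up
- long_c (a point): The long white ceramic plate, 150 x 54 x 14 mm, lying flat; this point is its centre, x along its length, z up. May be absent.
- medium_c (a point): The medium white ceramic plate, 120 x 54 x 14 mm, lying flat; this point is its centre, x along its length, z up. May be absent (at least one of long and medium is there).
- short_c (a point): The short white ceramic plate, 90 x 54 x 14 mm, lying flat; this point is its centre, x along its length, z up. Always there.
- cork1_c (a point): Cork separator sheet, stiff, 100 x 50 x 7 mm, lying flat; this point is its centre, x along its length, z up. Two alike; with two plates only one is needed. Corks, long and medium plate start in four places to the right of the carrier, about (0.46 or 0.585, -0.12 or -0.33) m, length about along y; a place once emptied is free bench
- cork2_c (a point): The second cork sheet, 100 x 50 x 7 mm, as the first
- beaker: Bystander, to be left alone: open glass beaker, 66 mm across, 80 tall, near the robot; origin at the centre of its underside
- flask: Bystander, to be left alone: conical glass flask, 80 mm across, 125 tall, at the far side; origin at the centre of its underside
- reagent: Bystander, to be left alone: amber bottle, 60 mm across, 130 tall, at the far side; origin at the centre of its underside
- weighing: Bystander, to be left alone: small glass weighing jar, 29 mm across, 42 tall, among the plates and cork sheets; origin at the centre of its underside
- mortar: Bystander, to be left alone: white ceramic bowl, 80 mm across, 50 tall; origin at the centre of its underside
- spatula: Bystander, to be left alone: steel spatula 170 mm long lying at the far side
- wash: Bystander, to be left alone: white plastic bottle, 64 mm across, 150 tall, at the right; origin at the centre of its underside
Mind the look-alikes: they are no part of the job. What is shaped like the part that bears cork2_c but purple is not meant. Leave any turquoise look-alike of the part that bears short_c alone.

How it is judged (in metres and radians):
On the way, in this order (a step that is already met when the one before it is completed fails the run):
1. the outer link is folded back over the middle link, the others not yet folded (value of joint link_outer above 2.95 rad and value of joint link_middle below 1.2 rad and value of joint link_inner below 0.9 rad), for 0.2 s.
2. the middle link with the outer one is folded back over the inner link, the inner not yet swung over (value of joint each of link_outer, link_middle above 2.95 rad and value of joint link_inner below 1.1 rad), for 0.2 s.
3. the folded arm is swung to its stop over the rest post (value of joint each of link_outer, link_middle above 2.95 rad and value of joint link_inner above 1.45 rad), for 0.2 s.
4. the first plate lies on the carrier (((horizontal distance between long_c and carrier_seat below 0.012 m and angle between the x axis of long_c and the x axis of carrier_seat, either way round below 0.15 rad and angle between long_c's own z axis and vertical below 0.08 rad and z of long_c in the frame of carrier_seat between 0.004 and 0.01 m) or (horizontal distance between medium_c and carrier_seat below 0.012 m and angle between the x axis of medium_c and the x axis of carrier_seat, either way round below 0.15 rad and angle between medium_c's own z axis and vertical below 0.08 rad and z of medium_c in the frame of carrier_seat between 0.004 and 0.01 m))), for 0.2 s.
At the end, for the whole second after the job is handed in: Arm folded (outer, middle over 2.95 rad, inner over 1.45). All plates flat in one stack, longest lowest, within 12 mm and 0.15 rad of the carrier, one cork (15 mm, 0.18 rad) between each two, heights within 3 mm; a spare cork on the bench over 110 mm from the carrier centre; at rest (all of step 3 and horizontal distance between each of long_c, medium_c, short_c and carrier_seat below 0.012 m and angle between the x axis of each of long_c, medium_c, short_c and the x axis of carrier_seat, either way round below 0.15 rad and angle between each of long_c, medium_c, short_c's own z axis and vertical below 0.08 rad and z of long_c in the frame of carrier_seat between 0.004 and 0.01 m and (z of medium_c in the frame of carrier_seat between 0.004 and 0.01 m or z of medium_c in the frame of carrier_seat between 0.025 and 0.031 m) and (z of short_c in the frame of carrier_seat between 0.025 and 0.031 m or z of short_c in the frame of carrier_seat between 0.046 and 0.052 m) and ((horizontal distance between cork1_c and carrier_seat below 0.015 m and angle between the x axis of cork1_c and the x axis of carrier_seat, either way round below 0.18 rad and z of cork1_c in the frame of short_c below 0 m and z of cork1_c in the frame of carrier_seat above 0.012 m) or (horizontal distance between cork1_c and carrier_seat above 0.11 m and height (world z) of cork1_c below 0.02 m)) and ((horizontal distance between cork2_c and carrier_seat below 0.015 m and angle between the x axis of cork2_c and the x axis of carrier_seat, either way round below 0.18 rad and z of cork2_c in the frame of short_c below 0 m and z of cork2_c in the frame of carrier_seat above 0.012 m) or (horizontal distance between cork2_c and carrier_seat above 0.11 m and height (world z) of cork2_c below 0.02 m)) and linear speed of each of plate_long, plate_medium, plate_short below 0.03 m/s); the robot touches nothing.
It fails at once if a bystander is moved more than 40 mm (distance of any of beaker, flask, reagent, weighing, mortar, spatula, wash from where it was at the start of the episode above 0.04 m).
It fails at once if a bystander is knocked over (angle between any of beaker, flask, reagent, weighing, mortar, wash's own z axis and vertical above 0.6 rad).
Of plate_long, plate_medium only 1 to 2 are there at a start; the rules pass over those that are not, and their reading is None.
At some moment in a run one of plate_short may be knocked a few centimetres aside while the robot is not near it.
Once in a run the grip may slacken for a moment while it holds something.
It also fails if it takes over 210 s, if anything falls off the work surface, if the arm or the gripper's body presses on something with over 40 N, if the wrist force passes 120 N, or if a joint passes its speed limit or range.

## Working session

There is one attempt and no reset: what is moved stays moved. The work goes in short steps, Python scripts to look and compute and a shell command to move; the robot and the scene stay as the last step left them, time stands still between calls to the robot, and variables do not carry over. Pictures are saved under pics/ and viewed, and the job is handed in when it is done.

```bash
mkdir -p pics; cat > h.py <<'E'
import numpy as np, cv2
from cell import env
def snap(n,fn=None):
    c=env.read_camera(n); 
    if fn: cv2.imwrite('pics/'+fn,c['img'][:,:,::-1])
    return c
def K(c):
    f=200/np.tan(np.radians(c['vertical_fov'])/2); return f
def world(c,u,v,z=None):
    "pixel->world; z given: intersect plane; else depth"
    f=K(c); M=np.linalg.inv(c['world_to_cam'])
    d=np.array([(u-c['cx'])/f,-(v-c['cy'])/f,-1.])
    if z is None:
        r=c['range_z'][int(round(v)),int(round(u))]; return (M@np.r_[d*r,1])[:3]
    o=M[:3,3]; w=M[:3,:3]@d; return o+w*(z-o[2])/w[2]
def proj(c,p):
    q=c['world_to_cam']@np.r_[p,1]; f=K(c); return c['cx']+f*q[0]/-q[2], c['cy']-f*q[1]/-q[2]
E
python3 - <<'E'
from h import *
o=env.get_obs(); print(o)
for n in('top','side','wrist'):
    c=snap(n,n+'0.png'); print(n,c.keys(),c['vertical_fov'],c['cx'],c['cy'],np.round(c['world_to_cam'],3).tolist(),c['range_z'].min(),c['range_z'].max())
E
```

```text
{'time_s': 0.0, 'qpos': array([68.93346366, 18.43878454, -4.01557608, 83.17399858,  1.29488177,
       78.54081324, -3.26104831]), 'joint_velocities': array([ 0.05089283, -0.02775091, -0.08664584,  0.02140497, -0.00436329,
        0.02631118,  0.02306107]), 'effort': array([ 1.45265824e-05, -4.91295648e+01, -4.04059617e-01, -3.12526917e+01,
       -6.40310207e-02,  4.35569545e-02,  1.50228575e-04]), 'tool_pos': array([ 0.24193374, -0.60273653,  0.23547253]), 'tool_rot': array([-1.79891639e+02,  5.59362809e-03,  2.18752417e+01]), 'force': array([ 0.52542411, -0.11569637,  0.31739792]), 'wrist_torque': array([-0.0346085 , -0.03916625,  0.01559128]), 'grip_width': 0.08715684939823842}
top dict_keys(['img', 'range_z', 'vertical_fov', 'cx', 'cy', 'world_to_cam']) 53.13773439838977 314.98578747459055 200.83354545388696 [[0.006, -1.0, 0.0, -0.074], [0.982, 0.006, 0.187, -0.55], [-0.187, -0.001, 0.982, -1.096], [0.0, 0.0, 0.0, 1.0]] 0.0 1.8795004
side dict_keys(['img', 'range_z', 'vertical_fov', 'cx', 'cy', 'world_to_cam']) 48.515975557992284 319.69558082468774 196.86392798531796 [[0.973, -0.231, -0.019, -0.555], [0.135, 0.501, 0.855, -0.137], [-0.188, -0.834, 0.518, -1.126], [0.0, 0.0, 0.0, 1.0]] 0.0 3.5498836
wrist dict_keys(['img', 'range_z', 'vertical_fov', 'cx', 'cy', 'world_to_cam']) 58.98835622931613 317.3176125752793 195.22573281637756 [[0.372, -0.928, -0.002, -0.649], [0.895, 0.359, -0.265, 0.032], [0.247, 0.097, 0.964, -0.392], [0.0, 0.0, 0.0, 1.0]] 0.0 0.45187724
```

View pics/top0.png

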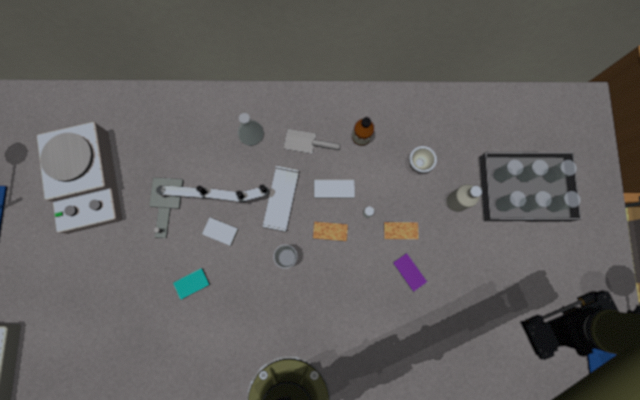

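View pics/side0.png

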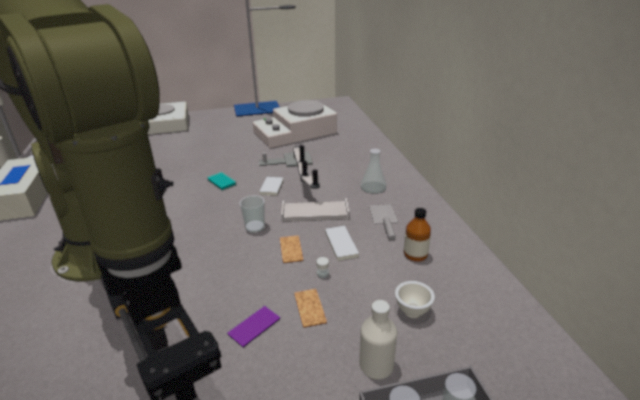

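```bash
python3 - <<'E'
from h import *
c=snap('top')
im=c['img'][150:290,140:300,::-1]; cv2.imwrite('pics/t1a.png',cv2.resize(im,None,fx=4.9,fy=4.2,interpolation=cv2.INTER_CUBIC)[:,:800])
im=cv2.resize(c['img'][150:290,140:300,::-1],None,fx=4,fy=4,interpolation=cv2.INTER_CUBIC); cv2.imwrite('pics/t1a.png',im)
im=cv2.resize(c['img'][140:290,290:440,::-1],None,fx=4,fy=4,interpolation=cv2.INTER_CUBIC); cv2.imwrite('pics/t1b.png',im)
for u,v in [(166,190),(202,190),(240,195),(264,189),(281,198),(334,188),(220,231),(330,231),(402,231),(160,231),(286,257),(369,211),(423,159)]:
    print(u,v,np.round(world(c,u,v),4))
E
```

```text
166 190 [0.5821 0.3632 0.042 ]
202 190 [0.5695 0.2407 0.103 ]
240 195 [0.554  0.1335 0.1133]
264 189 [0.5729 0.0698 0.1052]
281 198 [0.5662 0.0306 0.0129]
334 188 [ 0.5969 -0.1269  0.0159]
220 231 [0.4666 0.207  0.0127]
330 231 [ 0.4693 -0.1153  0.0063]
402 231 [ 0.4706 -0.3272  0.0065]
160 231 [0.4646 0.3792 0.0217]
286 257 [0.3926 0.0126 0.0082]
369 211 [ 0.524  -0.2266  0.0406]
423 159 [ 0.6893 -0.3971  0.0126]
```

View pics/t1a.png

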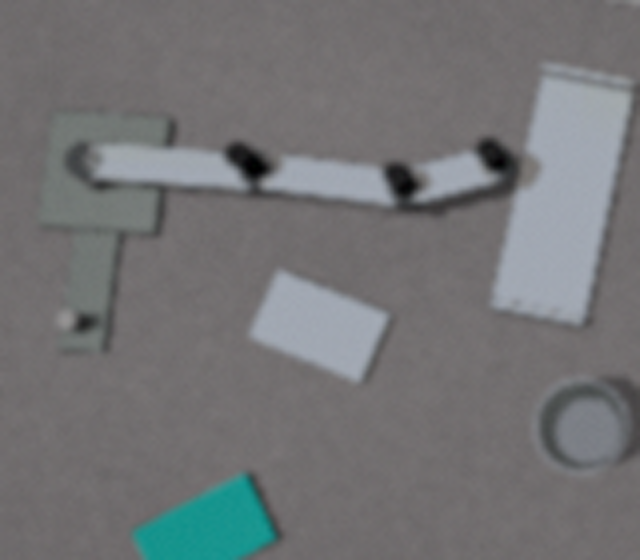

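View pics/t1b.png

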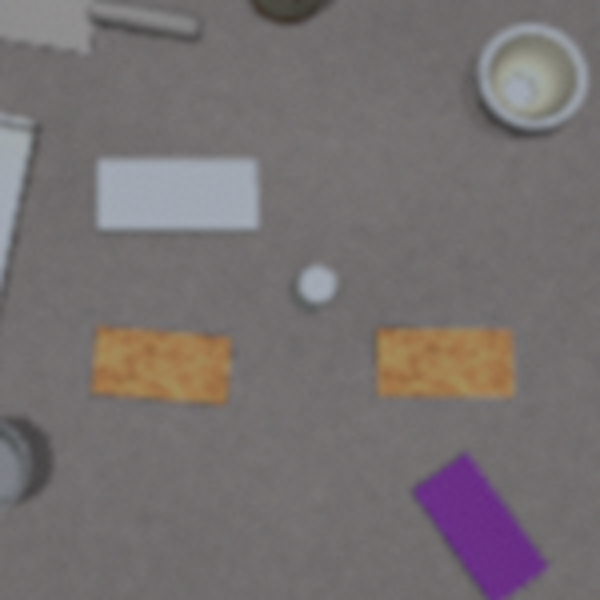

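```bash
cat >> h.py <<'E'
def cloud(c):
    v,u=np.mgrid[0:400,0:640]; f=K(c); r=c['range_z']
    P=np.stack([(u-c['cx'])/f*r,-(v-c['cy'])/f*r,-r],-1); M=np.linalg.inv(c['world_to_cam'])
    P=P@M[:3,:3].T+M[:3,3]; P[r==0]=np.nan; return P
def rects(c,x,y,z,minn=30):
    P=cloud(c); m=(P[...,0]>x[0])&(P[...,0]<x[1])&(P[...,1]>y[0])&(P[...,1]<y[1])&(P[...,2]>z[0])&(P[...,2]<z[1])
    n,l,s,_=cv2.connectedComponentsWithStats(m.astype(np.uint8))
    out=[]
    for i in range(1,n):
        if s[i,4]<minn: continue
        q=P[l==i]; r=cv2.minAreaRect(q[:,:2].astype(np.float32)*1000)
        out.append((s[i,4],np.round(r[0],1),np.round(r[1],1),round(r[2],1),np.round(np.median(q[:,2])*1000,1), np.round(q[:,:2].mean(0)*1000,1), c['img'][l==i].mean(0).astype(int)))
    return out
E
python3 - <<'E'
from h import *
c=snap('top')
print(np.linalg.inv(c['world_to_cam'])[:3,3])
print('knobs');[print(r) for r in rects(c,(.3,.8),(-.1,.45),(.107,.13),3)]
print('flat');[print(r) for r in rects(c,(.35,.75),(-.45,.45),(.0045,.03),60)]
print('links');[print(r) for r in rects(c,(.4,.75),(-.1,.45),(.035,.08),20)]
s=snap('side')
print('knobs');[print(r) for r in rects(s,(.3,.8),(-.1,.45),(.1,.13),3)]
print('flat');[print(r) for r in rects(s,(.35,.75),(-.45,.45),(.0045,.03),60)]
E
```

```text
[ 0.3358222  -0.07174978  1.17945378]
knobs
(np.int32(104), array([773.5, 131.2]), array([28.3, 28.3]), 52.8, np.float64(123.7), array([771.5, 130.4]), array([131, 133, 138]))
(np.int32(34), array([573.8, 247.1]), array([15.9, 14.1]), 5.6, np.float64(114.2), array([573.6, 247.4]), array([53, 52, 54]))
(np.int32(35), array([576.6,  76.7]), array([16. , 15.3]), 42.7, np.float64(114.9), array([576.8,  76.5]), array([53, 53, 54]))
(np.int32(37), array([559.6, 139.3]), array([15.8, 15.3]), 45.7, np.float64(114.2), array([559.4, 139.1]), array([57, 58, 60]))
flat
(np.int32(86), array([741.4, 131. ]), array([58., 17.]), 89.8, np.float64(19.6), array([741.1, 128.6]), array([84, 90, 89]))
(np.int32(195), array([735. , -88.7]), array([ 34.9, 107.1]), 3.5, np.float64(16.6), array([733.8, -94.4]), array([120, 119, 119]))
(np.int32(249), array([ 683.2, -386.7]), array([52.6, 50.1]), 44.8, np.float64(17.8), array([ 684.6, -388.7]), array([149, 152, 145]))
(np.int32(1496), array([565.9,  33.5]), array([ 70.7, 187.6]), 79.2, np.float64(15.7), array([565.2,  33.2]), array([155, 160, 169]))
(np.int32(
[... 3141 characters left out ...]
, array([182, 142, 100]))
(np.int32(111), array([ 737.1, -223.1]), array([11.2, 45.1]), 23.9, np.float64(17.4), array([ 738.3, -227.9]), array([104,  88,  73]))
(np.int32(100), array([ 522.7, -233.7]), array([17.4, 28.7]), 90.0, np.float64(14.2), array([ 520.9, -236.1]), array([122, 124, 122]))
(np.int32(812), array([ 470.6, -325.8]), array([104.6,  50. ]), 90.0, np.float64(6.8), array([ 470.4, -328.3]), array([181, 141,  99]))
(np.int32(287), array([ 685.7, -371.4]), array([29.3, 55.3]), 62.6, np.float64(21.2), array([ 685.2, -372.7]), array([181, 178, 168]))
(np.int32(452), array([ 364.9, -337.3]), array([66.2, 50.5]), 35.2, np.float64(6.8), array([ 371.4, -337.3]), array([121,  57, 143]))
```

```bash
python3 -m pendant '[{"rz":-6.81},{"rz":-6.81},{"rz":-6.81},{"rz":-6.81},{"rz":-6.81},{"rz":-6.81},{"rz":-6.81},{"rz":-6.81},{"rz":-6.81},{"rz":-6.81},{"tx":34,"ty":16.75},{"tx":34,"ty":16.75},{"tx":34,"ty":16.75},{"tx":34,"ty":16.75},{"tx":34,"ty":16.75},{"tx":34,"ty":16.75},{"tx":34,"ty":16.75},{"tx":34,"ty":16.75},{"tx":34,"ty":16.75},{"tx":34,"ty":16.75}]' 20
```

```text
invalid input at $[0]: expected keys rx, ry, rz, tx, ty, tz, jaw
```

```bash
python3 -m pendant '[{"rx":0,"ry":0,"rz":-6.81,"tx":0,"ty":0,"tz":0,"jaw":60},{"rx":0,"ry":0,"rz":-6.81,"tx":0,"ty":0,"tz":0,"jaw":60},{"rx":0,"ry":0,"rz":-6.81,"tx":0,"ty":0,"tz":0,"jaw":60},{"rx":0,"ry":0,"rz":-6.81,"tx":0,"ty":0,"tz":0,"jaw":60},{"rx":0,"ry":0,"rz":-6.81,"tx":0,"ty":0,"tz":0,"jaw":60},{"rx":0,"ry":0,"rz":-6.81,"tx":0,"ty":0,"tz":0,"jaw":60},{"rx":0,"ry":0,"rz":-6.81,"tx":0,"ty":0,"tz":0,"jaw":60},{"rx":0,"ry":0,"rz":-6.81,"tx":0,"ty":0,"tz":0,"jaw":60},{"rx":0,"ry":0,"rz":-6.81,"tx":0,"ty":0,"tz":0,"jaw":60},{"rx":0,"ry":0,"rz":-6.81,"tx":0,"ty":0,"tz":0,"jaw":60},{"rx":0,"ry":0,"rz":0,"tx":34,"ty":16.75,"tz":0,"jaw":60},{"rx":0,"ry":0,"rz":0,"tx":34,"ty":16.75,"tz":0,"jaw":60},{"rx":0,"ry":0,"rz":0,"tx":34,"ty":16.75,"tz":0,"jaw":60},{"rx":0,"ry":0,"rz":0,"tx":34,"ty":16.75,"tz":0,"jaw":60},{"rx":0,"ry":0,"rz":0,"tx":34,"ty":16.75,"tz":0,"jaw":60},{"rx":0,"ry":0,"rz":0,"tx":34,"ty":16.75,"tz":0,"jaw":60},{"rx":0,"ry":0,"rz":0,"tx":34,"ty":16.75,"tz":0,"jaw":60},{"rx":0,"ry":0,"rz":0,"tx":34,"ty":16.75,"tz":0,"jaw":60},{"rx":0,"ry":0,"rz":0,"tx":34,"ty":16.75,"tz":0,"jaw":60},{"rx":0,"ry":0,"rz":0,"tx":34,"ty":16.75,"tz":0,"jaw":60}]' 20
```

```text
time_s: 1.97
tool_pos: [0.4103, -0.2615, 0.2368]
tool_rot: [180.0, 0.0, 90.0]
force: [0.2, -1.3, -0.2]
grip_width: 0.0602
```

```bash
python3 -m pendant '[{"rx":0,"ry":0,"rz":0,"tx":34,"ty":16.7,"tz":0,"jaw":60},{"rx":0,"ry":0,"rz":0,"tx":34,"ty":16.7,"tz":0,"jaw":60},{"rx":0,"ry":0,"rz":0,"tx":34,"ty":16.7,"tz":0,"jaw":60},{"rx":0,"ry":0,"rz":0,"tx":34,"ty":16.7,"tz":0,"jaw":60},{"rx":0,"ry":0,"rz":0,"tx":34,"ty":16.7,"tz":0,"jaw":60},{"rx":0,"ry":0,"rz":0,"tx":34,"ty":16.7,"tz":0,"jaw":60},{"rx":0,"ry":0,"rz":0,"tx":34,"ty":16.7,"tz":0,"jaw":60},{"rx":0,"ry":0,"rz":0,"tx":34,"ty":16.7,"tz":0,"jaw":60},{"rx":0,"ry":0,"rz":0,"tx":34,"ty":16.7,"tz":0,"jaw":60},{"rx":0,"ry":0,"rz":0,"tx":34,"ty":16.7,"tz":0,"jaw":60},{"rx":0,"ry":0,"rz":0,"tx":0,"ty":0,"tz":0,"jaw":60},{"rx":0,"ry":0,"rz":0,"tx":0,"ty":0,"tz":0,"jaw":60}]' 20; python3 - <<'E'
from h import *
c=snap('wrist','w1.png'); print(env.get_obs()['tool_pos'],np.linalg.inv(c['world_to_cam'])[:3,3])
[print(r) for r in rects(c,(.3,.8),(-.1,.45),(.1,.125),3)]
c=snap('top')
[print(r) for r in rects(c,(.3,.7),(-.1,.45),(.108,.12),3)]
E
```

```text
time_s: 2.97
tool_pos: [0.5768, 0.0799, 0.2362]
tool_rot: [-180.0, -0.1, 90.3]
force: [-0.2, -0.9, -0.1]
grip_width: 0.0602
[0.57676721 0.07718455 0.23618697] [0.57654479 0.15182787 0.38546988]
(np.int32(459), array([557.6, 138.2]), array([17.2, 16.9]), 0.5, np.float64(115.9), array([557.6, 138.5]), array([50, 49, 50]))
(np.int32(709), array([762.2, 130.8]), array([27.7, 13.8]), 82.4, np.float64(111.1), array([759.7, 131.3]), array([151, 155, 152]))
(np.int32(3), array([764.6, 140.8]), array([1.5, 0.4]), 72.8, np.float64(124.9), array([764.7, 140.8]), array([229, 231, 234]))
(np.int32(3), array([771., 141.]), array([0.4, 1.1]), 53.5, np.float64(124.9), array([771.1, 141. ]), array([228, 230, 232]))
(np.int32(3), array([777.1, 137.1]), array([2.2, 0.5]), 17.3, np.float64(124.7), array([777., 137.]), array([229, 231, 233]))
(np.int32(3), array([767. , 133.9]), array([1.3, 1.3]), 29.6, np.float64(124.6), array([767.1, 133.7]), array([228, 230, 232]))
(np.int32(3), array([781.1, 134.4]), array([0.1, 2.2]), 50.8, np.float64(124.6), array([781.1, 134.5]), array([230, 232, 234]))
(np.int32(
[... 568 characters left out ...]
loat64(125.0), array([770. , 123.6]), array([229, 230, 233]))
(np.int32(3), array([782.9, 122.7]), array([0.3, 1.9]), 66.8, np.float64(124.7), array([782.8, 122.7]), array([228, 229, 232]))
(np.int32(4), array([772.9, 120.2]), array([0.5, 2.9]), 41.0, np.float64(124.8), array([772.8, 120.4]), array([229, 230, 233]))
(np.int32(5), array([763.7, 117.4]), array([2.5, 0.8]), 36.4, np.float64(124.8), array([763.8, 117.5]), array([219, 219, 222]))
(np.int32(445), array([574.8,  76.1]), array([16.5, 16.9]), 3.5, np.float64(115.6), array([574.7,  77.3]), array([88, 86, 83]))
(np.int32(32), array([574.1, 247.8]), array([15. , 14.5]), 3.1, np.float64(114.1), array([574.1, 247.6]), array([58, 57, 59]))
```

View pics/w1.png

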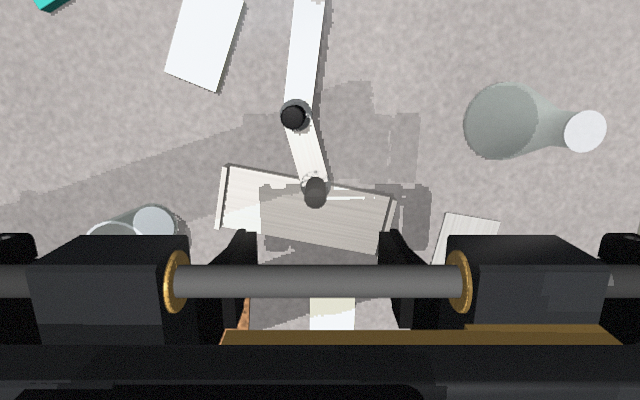

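```bash
python3 -m pendant '[{"rx":0,"ry":0,"rz":0,"tx":0,"ty":-1,"tz":24,"jaw":60},{"rx":0,"ry":0,"rz":0,"tx":0,"ty":0,"tz":30,"jaw":60},{"rx":0,"ry":0,"rz":0,"tx":0,"ty":0,"tz":30,"jaw":60},{"rx":0,"ry":0,"rz":0,"tx":0,"ty":0,"tz":30,"jaw":60},{"rx":0,"ry":0,"rz":0,"tx":0,"ty":0,"tz":30,"jaw":60},{"rx":0,"ry":0,"rz":0,"tx":0,"ty":0,"tz":0,"jaw":60},{"rx":0,"ry":0,"rz":0,"tx":0,"ty":0,"tz":0,"jaw":60},{"rx":0,"ry":0,"rz":0,"tx":0,"ty":0,"tz":0,"jaw":10},{"rx":0,"ry":0,"rz":0,"tx":0,"ty":0,"tz":0,"jaw":10},{"rx":0,"ry":0,"rz":0,"tx":0,"ty":0,"tz":0,"jaw":10},{"rx":0,"ry":0,"rz":0,"tx":0,"ty":0,"tz":0,"jaw":10},{"rx":0,"ry":0,"rz":0,"tx":0,"ty":0,"tz":0,"jaw":10},{"rx":0,"ry":0,"rz":0,"tx":0,"ty":0,"tz":0,"jaw":10},{"rx":0,"ry":0,"rz":0,"tx":0,"ty":0,"tz":0,"jaw":10}]' 15;  python3 - <<'E'
from h import *
c=snap('side','s2.png');c=snap('top')
[print(r) for r in rects(c,(.3,.7),(-.1,.45),(.108,.12),3)]
E
```

```text
time_s: 4.23
tool_pos: [0.5761, 0.0767, 0.0928]
tool_rot: [180.0, 0.0, 90.0]
force: [0.1, -0.3, -0.2]
grip_width: 0.0214
(np.int32(34), array([573.8, 247. ]), array([15.5, 15.9]), 60.2, np.float64(113.8), array([573.6, 247.3]), array([56, 55, 57]))
```

```bash
python3 -m pendant '[{"rx":0,"ry":0,"rz":0,"tx":0,"ty":0,"tz":0,"jaw":10},{"rx":0,"ry":0,"rz":0,"tx":0,"ty":0,"tz":0,"jaw":10},{"rx":0,"ry":0,"rz":0,"tx":0,"ty":0,"tz":0,"jaw":10}]' 15;  cat >> h.py <<'E'
def arc(c,r,a0,a1,n):
    a=np.radians(np.linspace(a0,a1,n+1)); p=np.c_[np.cos(a),np.sin(a)]*r
    p=np.round(p,0) ; d=np.diff(p,axis=0)
    for q in d: print('tx %g ty %g'%(q[1],q[0]))
E
python3 - <<'E'
from h import *
arc(0,65,-74.5,84,16)
E
```

```text
time_s: 4.58
tool_pos: [0.5759, 0.0766, 0.0925]
tool_rot: [-180.0, 0.0, 90.0]
force: [-1.1, -0.1, 1.0]
grip_width: 0.0174
tx 4 ty 11
tx 6 ty 10
tx 7 ty 8
tx 9 ty 7
tx 10 ty 6
tx 10 ty 4
tx 11 ty 2
tx 11 ty 0
tx 11 ty -2
tx 11 ty -4
tx 10 ty -5
tx 8 ty -8
tx 8 ty -8
tx 6 ty -10
tx 4 ty -10
tx 2 ty -11
```

```bash
python3 -m pendant '[{"rx":0,"ry":0,"rz":0,"tx":4,"ty":11,"tz":0,"jaw":10},{"rx":0,"ry":0,"rz":0,"tx":6,"ty":10,"tz":0,"jaw":10},{"rx":0,"ry":0,"rz":0,"tx":7,"ty":8,"tz":0,"jaw":10},{"rx":0,"ry":0,"rz":0,"tx":9,"ty":7,"tz":0,"jaw":10},{"rx":0,"ry":0,"rz":0,"tx":10,"ty":6,"tz":0,"jaw":10},{"rx":0,"ry":0,"rz":0,"tx":10,"ty":4,"tz":0,"jaw":10},{"rx":0,"ry":0,"rz":0,"tx":11,"ty":2,"tz":0,"jaw":10},{"rx":0,"ry":0,"rz":0,"tx":11,"ty":0,"tz":0,"jaw":10},{"rx":0,"ry":0,"rz":0,"tx":0,"ty":0,"tz":0,"jaw":10}]' 15;  python3 - <<'E'
from h import *
c=snap('wrist','w2.png');
[print(r) for r in rects(c,(.3,.7),(-.1,.45),(.106,.12),30)]
c=snap('top')
[print(r) for r in rects(c,(.3,.7),(-.1,.45),(.108,.12),3)]
E
```

```text
time_s: 5.33
tool_pos: [0.6232, 0.1498, 0.0928]
tool_rot: [180.0, -0.2, 90.3]
force: [0.9, 1.7, -0.4]
grip_width: 0.0179
(np.int32(2562), array([571.7, 246.1]), array([17.8, 15.3]), 10.8, np.float64(115.7), array([572.9, 245.8]), array([46, 45, 47]))
(np.int32(310), array([609.5, 159.8]), array([ 3.7, 11.1]), 63.5, np.float64(111.7), array([608.7, 159.9]), array([15, 15, 15]))
(np.int32(309), array([636.4, 159.7]), array([11.6,  3.8]), 26.4, np.float64(111.6), array([637.2, 160.1]), array([16, 16, 16]))
(np.int32(173), array([623.1, 156.8]), array([ 3.4, 13. ]), 86.8, np.float64(108.7), array([623.1, 157.3]), array([15, 15, 16]))
(np.int32(204), array([623. , 142.9]), array([ 4.7, 13.3]), 84.9, np.float64(115.8), array([623. , 143.3]), array([26, 26, 26]))
(np.int32(34), array([573.9, 247. ]), array([14.8, 15. ]), 5.3, np.float64(113.6), array([573.9, 247.1]), array([56, 56, 57]))
```

View pics/w2.png

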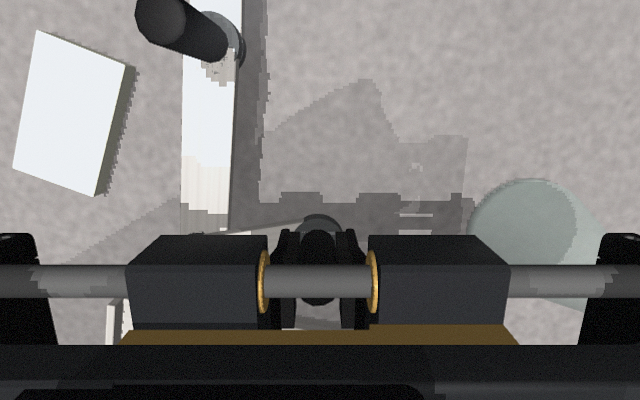

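```bash
python3 -m pendant '[{"rx":0,"ry":0,"rz":0,"tx":11,"ty":-2,"tz":0,"jaw":10},{"rx":0,"ry":0,"rz":0,"tx":11,"ty":-4,"tz":0,"jaw":10},{"rx":0,"ry":0,"rz":0,"tx":10,"ty":-5,"tz":0,"jaw":10},{"rx":0,"ry":0,"rz":0,"tx":8,"ty":-8,"tz":0,"jaw":10},{"rx":0,"ry":0,"rz":0,"tx":8,"ty":-8,"tz":0,"jaw":10},{"rx":0,"ry":0,"rz":0,"tx":6,"ty":-10,"tz":0,"jaw":10},{"rx":0,"ry":0,"rz":0,"tx":4,"ty":-10,"tz":0,"jaw":10},{"rx":0,"ry":0,"rz":0,"tx":2,"ty":-11,"tz":0,"jaw":10},{"rx":0,"ry":0,"rz":0,"tx":0,"ty":0,"tz":0,"jaw":10},{"rx":0,"ry":0,"rz":0,"tx":0,"ty":0,"tz":0,"jaw":10},{"rx":0,"ry":0,"rz":0,"tx":0,"ty":0,"tz":0,"jaw":10}]' 15;  python3 - <<'E'
from h import *
c=snap('wrist','w3.png'); print(env.get_obs()['tool_pos'],env.get_obs()['force'])
[print(r) for r in rects(c,(.3,.7),(-.1,.45),(.106,.12),30)]
c=snap('top')
[print(r) for r in rects(c,(.3,.7),(-.1,.45),(.108,.12),3)]
E
```

```text
time_s: 6.35
tool_pos: [0.5645, 0.2038, 0.0925]
tool_rot: [-179.9, 0.2, 90.0]
force: [-2.4, -3.8, 5.2]
grip_width: 0.0175
[0.56458851 0.20377493 0.09250122] [-1.79313743 -4.03737564  5.54555572]
(np.int32(1872), array([568.7, 247.7]), array([17.4, 17.3]), 11.6, np.float64(115.8), array([568.6, 248.5]), array([65, 63, 63]))
(np.int32(295), array([550.8, 213.9]), array([ 3.6, 10.9]), 66.9, np.float64(111.4), array([550.1, 214.1]), array([14, 14, 14]))
(np.int32(291), array([578. , 213.8]), array([11.1,  3.8]), 25.1, np.float64(111.6), array([578.7, 214. ]), array([16, 16, 16]))
(np.int32(134), array([564.2, 210.6]), array([12.6,  2.7]), 0.8, np.float64(108.1), array([564.3, 211. ]), array([17, 17, 17]))
(np.int32(251), array([564.3, 197. ]), array([13.7,  5.1]), 0.1, np.float64(115.9), array([564.2, 197.2]), array([28, 27, 28]))
(np.int32(36), array([556.8, 139.2]), array([17. , 15.3]), 45.5, np.float64(113.9), array([556.9, 139.1]), array([43, 42, 42]))
```

View pics/w3.png

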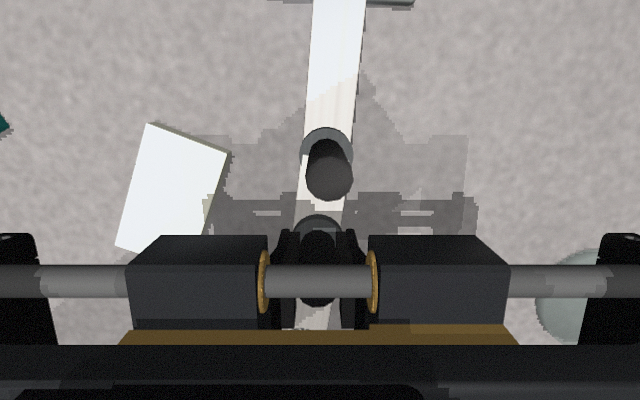

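```bash
python3 -m pendant '[{"rx":0,"ry":0,"rz":0,"tx":0,"ty":0,"tz":0,"jaw":50},{"rx":0,"ry":0,"rz":0,"tx":0,"ty":0,"tz":0,"jaw":50},{"rx":0,"ry":0,"rz":0,"tx":0,"ty":0,"tz":0,"jaw":50},{"rx":0,"ry":0,"rz":0,"tx":0,"ty":0,"tz":0,"jaw":50},{"rx":0,"ry":0,"rz":0,"tx":0,"ty":0,"tz":-20,"jaw":50},{"rx":0,"ry":0,"rz":0,"tx":0,"ty":0,"tz":-30,"jaw":50},{"rx":0,"ry":0,"rz":0,"tx":-30,"ty":-3,"tz":-30,"jaw":50},{"rx":0,"ry":0,"rz":0,"tx":-35,"ty":-4,"tz":0,"jaw":50},{"rx":0,"ry":0,"rz":0,"tx":0,"ty":0,"tz":0,"jaw":50},{"rx":0,"ry":0,"rz":0,"tx":0,"ty":0,"tz":0,"jaw":50},{"rx":0,"ry":0,"rz":0,"tx":0,"ty":0,"tz":0,"jaw":50}]' 15;  python3 - <<'E'
from h import *
c=snap('wrist','w4.png'); print(env.get_obs()['tool_pos'],env.get_obs()['force'])
[print(r) for r in rects(c,(.3,.7),(-.1,.45),(.106,.12),100)]
c=snap('top')
[print(r) for r in rects(c,(.3,.7),(-.1,.45),(.108,.12),3)]
E
```

```text
time_s: 7.37
tool_pos: [0.5587, 0.1405, 0.1715]
tool_rot: [-180.0, -0.0, 90.0]
force: [-0.1, 0.8, -0.0]
grip_width: 0.0498
[0.55845871 0.14141365 0.17144741] [0.37113877 0.13044765 1.28898107]
(np.int32(970), array([568.8, 247.4]), array([17.5, 17.4]), 42.4, np.float64(115.8), array([568.6, 246.9]), array([71, 71, 72]))
(np.int32(771), array([564.5, 202.7]), array([17.2, 17.3]), 29.6, np.float64(115.8), array([564.4, 202.9]), array([50, 50, 51]))
(np.int32(699), array([554.8, 138.8]), array([17. , 17.2]), 2.7, np.float64(115.7), array([554.8, 140. ]), array([46, 45, 45]))
```

View pics/w4.png

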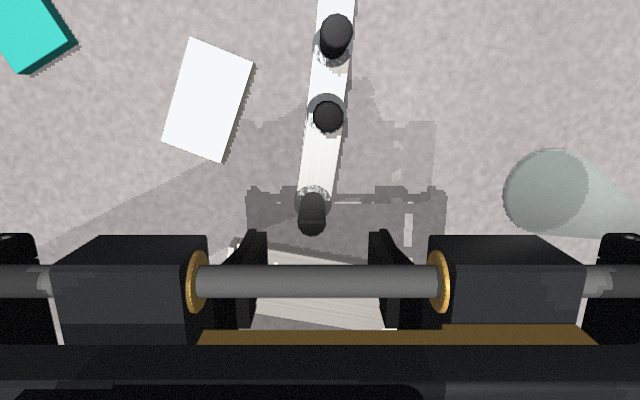

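```bash
python3 -m pendant '[{"rx":0,"ry":0,"rz":0,"tx":-2,"ty":-3,"tz":19,"jaw":50},{"rx":0,"ry":0,"rz":0,"tx":0,"ty":0,"tz":30,"jaw":50},{"rx":0,"ry":0,"rz":0,"tx":0,"ty":0,"tz":30,"jaw":50},{"rx":0,"ry":0,"rz":0,"tx":0,"ty":0,"tz":0,"jaw":50},{"rx":0,"ry":0,"rz":0,"tx":0,"ty":0,"tz":0,"jaw":10},{"rx":0,"ry":0,"rz":0,"tx":0,"ty":0,"tz":0,"jaw":10},{"rx":0,"ry":0,"rz":0,"tx":0,"ty":0,"tz":0,"jaw":10},{"rx":0,"ry":0,"rz":0,"tx":0,"ty":0,"tz":0,"jaw":10},{"rx":0,"ry":0,"rz":0,"tx":0,"ty":0,"tz":0,"jaw":10},{"rx":0,"ry":0,"rz":0,"tx":0,"ty":0,"tz":0,"jaw":10},{"rx":0,"ry":0,"rz":0,"tx":0,"ty":0,"tz":0,"jaw":10}]' 15;  python3 - <<'E'
from h import *
c=snap('wrist','w5.png'); print(env.get_obs()['tool_pos'],env.get_obs()['force'])
[print(r) for r in rects(c,(.3,.7),(.22,.45),(.106,.12),100)]
c=snap('top')
[print(r) for r in rects(c,(.3,.7),(-.1,.45),(.108,.12),3)]
im=cv2.resize(c['img'][170:250,140:220,::-1],None,fx=7,fy=7,interpolation=cv2.INTER_CUBIC); cv2.imwrite('pics/t5.png',im)
E
```

```text
time_s: 8.38
tool_pos: [0.5562, 0.1383, 0.0937]
tool_rot: [180.0, 0.0, 90.0]
force: [-1.3, -1.1, 3.2]
grip_width: 0.0177
[0.55625991 0.13830236 0.09362266] [-0.76939316 -0.88718562  3.46771288]
(np.int32(505), array([568.3, 240.6]), array([ 4.6, 15.2]), 85.3, np.float64(114.2), array([568.1, 240. ]), array([57, 57, 57]))
```

View pics/t5.png

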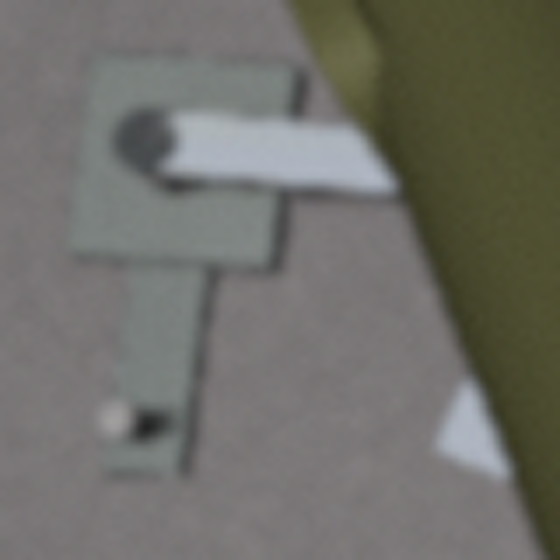

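View pics/w5.png

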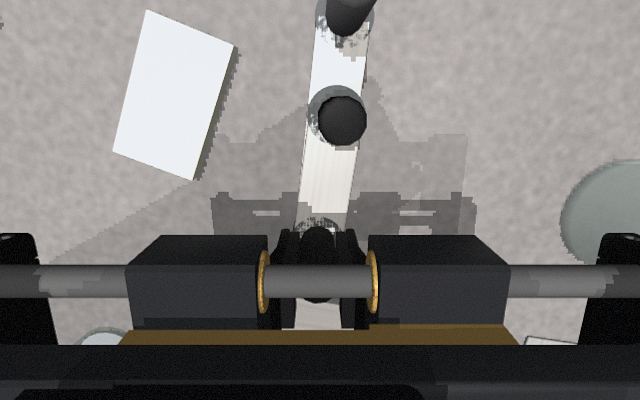

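```bash
python3 - <<'E'
from h import *
c=snap('top')
print(world(c,160.7,190,.045),world(c,156.5,229.7,.041))
b=world(c,160.7,190,.045)[:2]*1000
i=np.array([569.5,247]); print(np.linalg.norm(b-i),np.degrees(np.arctan2(*(b-i)[::-1])))
arc(0,110,-97.1,-270,20)
E
```

```text
[0.58137252 0.37746119 0.045     ] [0.46609556 0.38195707 0.041     ]
131.0002956538448 84.80016612781284
tx 3 ty -16
tx 6 ty -15
tx 8 ty -15
tx 10 ty -13
tx 12 ty -12
tx 13 ty -9
tx 15 ty -8
tx 16 ty -5
tx 16 ty -3
tx 17 ty 0
tx 16 ty 2
tx 16 ty 5
tx 15 ty 7
tx 14 ty 9
tx 12 ty 12
tx 11 ty 13
tx 8 ty 14
tx 6 ty 15
tx 4 ty 16
tx 1 ty 17
```

```bash
python3 -m pendant '[{"rx":0,"ry":0,"rz":0,"tx":3,"ty":-16,"tz":0,"jaw":10},{"rx":0,"ry":0,"rz":0,"tx":6,"ty":-15,"tz":0,"jaw":10},{"rx":0,"ry":0,"rz":0,"tx":8,"ty":-15,"tz":0,"jaw":10},{"rx":0,"ry":0,"rz":0,"tx":10,"ty":-13,"tz":0,"jaw":10},{"rx":0,"ry":0,"rz":0,"tx":12,"ty":-12,"tz":0,"jaw":10},{"rx":0,"ry":0,"rz":0,"tx":13,"ty":-9,"tz":0,"jaw":10},{"rx":0,"ry":0,"rz":0,"tx":15,"ty":-8,"tz":0,"jaw":10},{"rx":0,"ry":0,"rz":0,"tx":16,"ty":-5,"tz":0,"jaw":10},{"rx":0,"ry":0,"rz":0,"tx":16,"ty":-3,"tz":0,"jaw":10},{"rx":0,"ry":0,"rz":0,"tx":17,"ty":0,"tz":0,"jaw":10},{"rx":0,"ry":0,"rz":0,"tx":0,"ty":0,"tz":0,"jaw":10},{"rx":0,"ry":0,"rz":0,"tx":0,"ty":0,"tz":0,"jaw":10}]' 15;  python3 - <<'E'
from h import *
c=snap('wrist','w6.png'); print(env.get_obs()['tool_pos'],env.get_obs()['force'])
c=snap('top','t6.png')
[print(r) for r in rects(c,(.3,.7),(-.1,.45),(.108,.12),3)]
im=cv2.resize(c['img'][150:270,120:280,::-1],None,fx=4,fy=4,interpolation=cv2.INTER_CUBIC); cv2.imwrite('pics/t6.png',im)
E
```

```text
time_s: 9.53
tool_pos: [0.4593, 0.2567, 0.0935]
tool_rot: [-180.0, -0.1, 90.1]
force: [-2.4, 1.0, 8.5]
grip_width: 0.0174
[0.4594176  0.25609182 0.09354097] [-2.64738274  1.99215734  7.70324128]
(np.int32(13), array([575.9, 246.2]), array([16.2,  5.4]), 73.5, np.float64(113.8), array([575.5, 246.1]), array([60, 59, 59]))
(np.int32(14), array([525.5, 250.2]), array([ 3.5, 15.8]), 85.7, np.float64(113.8), array([525.6, 250.1]), array([31, 31, 32]))
(np.int32(11), array([466.6, 249.6]), array([ 4.7, 18.7]), 85.7, np.float64(112.7), array([465.2, 249.1]), array([14, 14, 14]))
```

View pics/t6.png

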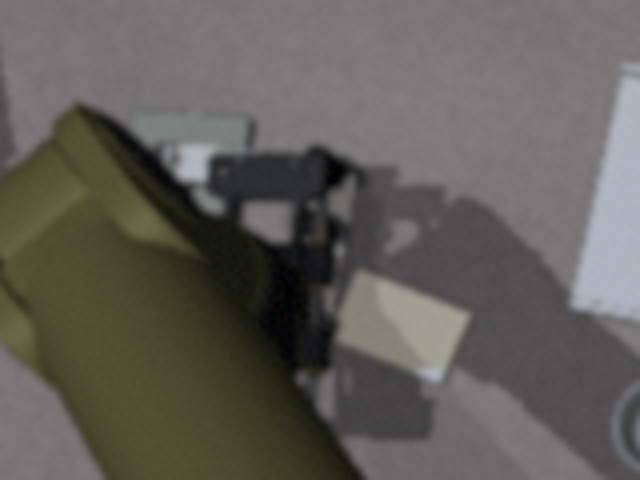

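View pics/w6.png

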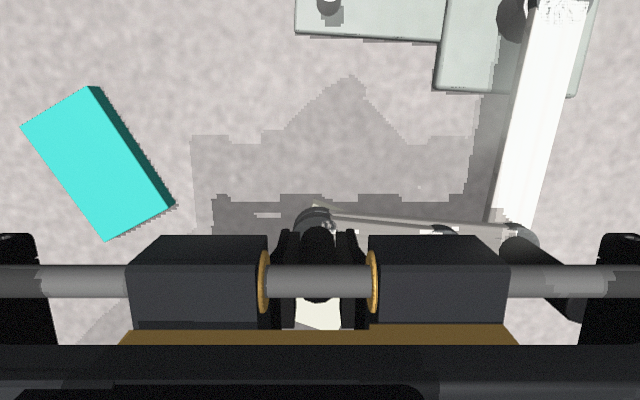

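```bash
python3 -m pendant '[{"rx":0,"ry":0,"rz":0,"tx":16,"ty":2,"tz":0,"jaw":10},{"rx":0,"ry":0,"rz":0,"tx":16,"ty":5,"tz":0,"jaw":10},{"rx":0,"ry":0,"rz":0,"tx":15,"ty":7,"tz":0,"jaw":10},{"rx":0,"ry":0,"rz":0,"tx":14,"ty":9,"tz":0,"jaw":10},{"rx":0,"ry":0,"rz":0,"tx":12,"ty":12,"tz":0,"jaw":10},{"rx":0,"ry":0,"rz":0,"tx":11,"ty":13,"tz":0,"jaw":10},{"rx":0,"ry":0,"rz":0,"tx":8,"ty":14,"tz":0,"jaw":10},{"rx":0,"ry":0,"rz":0,"tx":6,"ty":15,"tz":0,"jaw":10},{"rx":0,"ry":0,"rz":0,"tx":4,"ty":16,"tz":0,"jaw":10},{"rx":0,"ry":0,"rz":0,"tx":1,"ty":17,"tz":0,"jaw":10},{"rx":0,"ry":0,"rz":0,"tx":0,"ty":5,"tz":0,"jaw":10},{"rx":0,"ry":0,"rz":0,"tx":0,"ty":0,"tz":0,"jaw":10},{"rx":0,"ry":0,"rz":0,"tx":0,"ty":0,"tz":0,"jaw":10}]' 15;  python3 - <<'E'
from h import *
c=snap('wrist','w7.png'); print(env.get_obs()['tool_pos'],env.get_obs()['force'])
c=snap('top')
[print(r) for r in rects(c,(.3,.7),(-.1,.45),(.108,.12),3)]
im=cv2.resize(c['img'][150:270,120:280,::-1],None,fx=4,fy=4,interpolation=cv2.INTER_CUBIC); cv2.imwrite('pics/t7.png',im)
E
```

```text
time_s: 10.72
tool_pos: [0.5773, 0.3573, 0.0939]
tool_rot: [179.8, -0.1, 89.9]
force: [0.8, 0.6, 5.1]
grip_width: 0.0174
[0.57711173 0.35728989 0.09397892] [1.87368584 1.33988091 5.56419096]
(np.int32(35), array([573.9, 293.4]), array([14.9, 16.2]), 7.6, np.float64(113.4), array([574.2, 292.5]), array([35, 34, 35]))
(np.int32(34), array([571.5, 247.5]), array([17.1, 14.3]), 87.4, np.float64(113.5), array([571.8, 247.6]), array([36, 35, 35]))
```

View pics/t7.png

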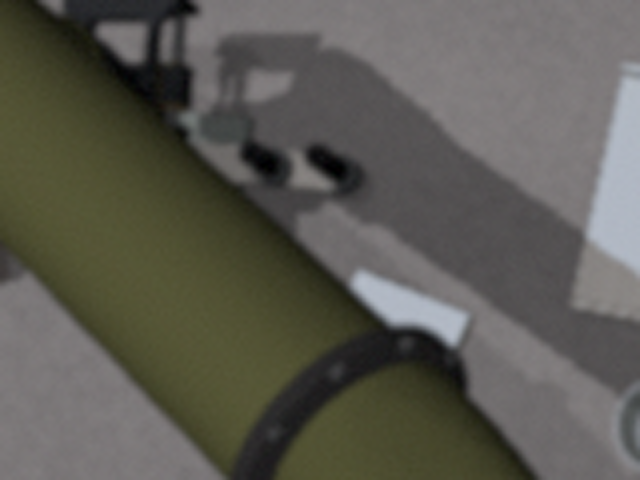

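```bash
python3 -m pendant '[{"rx":0,"ry":0,"rz":0,"tx":0,"ty":3,"tz":0,"jaw":10},{"rx":0,"ry":0,"rz":0,"tx":0,"ty":3,"tz":0,"jaw":10},{"rx":0,"ry":0,"rz":0,"tx":0,"ty":0,"tz":0,"jaw":10},{"rx":0,"ry":0,"rz":0,"tx":0,"ty":0,"tz":0,"jaw":10}]' 15;  python3 - <<'E'
from h import *
print(env.get_obs()['tool_pos'],env.get_obs()['force'])
c=snap('top')
[print(r) for r in rects(c,(.3,.7),(-.1,.45),(.108,.12),3)]
E
```

```text
time_s: 11.15
tool_pos: [0.5787, 0.3574, 0.0938]
tool_rot: [-179.8, 0.1, 90.0]
force: [-7.1, -0.7, 11.1]
grip_width: 0.0171
[0.578711   0.35735016 0.09375334] [-7.07992505 -0.72664466 11.12681411]
(np.int32(37), array([573.9, 292.8]), array([14.1, 16.8]), 3.6, np.float64(114.5), array([573.9, 292.3]), array([33, 33, 33]))
(np.int32(33), array([571.6, 248.5]), array([17.4, 14.1]), 88.5, np.float64(114.2), array([571.3, 248. ]), array([38, 37, 38]))
```

```bash
python3 -m pendant '[{"rx":0,"ry":0,"rz":0,"tx":0,"ty":0,"tz":0,"jaw":50},{"rx":0,"ry":0,"rz":0,"tx":0,"ty":0,"tz":0,"jaw":50},{"rx":0,"ry":0,"rz":0,"tx":0,"ty":0,"tz":0,"jaw":50},{"rx":0,"ry":0,"rz":0,"tx":0,"ty":0,"tz":0,"jaw":50},{"rx":0,"ry":0,"rz":0,"tx":0,"ty":0,"tz":-20,"jaw":50},{"rx":0,"ry":0,"rz":0,"tx":0,"ty":0,"tz":-30,"jaw":50},{"rx":0,"ry":0,"rz":0,"tx":-30,"ty":-3,"tz":-30,"jaw":50},{"rx":0,"ry":0,"rz":0,"tx":-35,"ty":-4,"tz":0,"jaw":50},{"rx":0,"ry":0,"rz":0,"tx":-35,"ty":-4,"tz":0,"jaw":50},{"rx":0,"ry":0,"rz":0,"tx":-10,"ty":-2,"tz":0,"jaw":50},{"rx":0,"ry":0,"rz":0,"tx":0,"ty":0,"tz":0,"jaw":50},{"rx":0,"ry":0,"rz":0,"tx":0,"ty":0,"tz":0,"jaw":50}]' 15;  python3 - <<'E'
from h import *
c=snap('wrist','w8.png'); print(env.get_obs()['tool_pos'],env.get_obs()['force'])
[print(r) for r in rects(c,(.3,.7),(.1,.45),(.106,.12),100)]
c=snap('top')
[print(r) for r in rects(c,(.3,.7),(-.1,.45),(.108,.12),3)]
E
```

```text
time_s: 12.2
tool_pos: [0.5685, 0.247, 0.1721]
tool_rot: [180.0, 0.0, 89.9]
force: [-0.1, 0.8, 0.3]
grip_width: 0.0497
[0.568062   0.24856862 0.17218272] [-0.21756856  0.50016972  0.14569604]
(np.int32(986), array([578.1, 356.9]), array([17.2, 17.6]), 0.4, np.float64(115.8), array([578. , 356.4]), array([78, 78, 78]))
(np.int32(737), array([571.4, 292.6]), array([17. , 17.3]), 0.2, np.float64(115.8), array([571.6, 293. ]), array([56, 55, 56]))
(np.int32(693), array([569.7, 247.8]), array([17. , 17.2]), 40.4, np.float64(115.6), array([569.5, 249. ]), array([53, 52, 51]))
(np.int32(25), array([574. , 246.8]), array([16.2, 11.4]), 37.5, np.float64(114.3), array([572.9, 246.6]), array([31, 30, 31]))
```

View pics/w8.png

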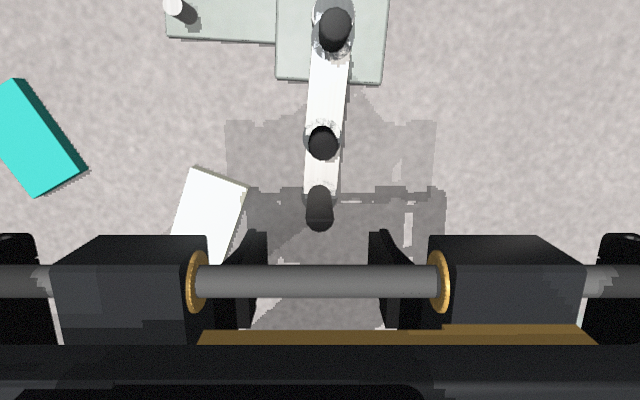

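```bash
python3 -m pendant '[{"rx":0,"ry":0,"rz":0,"tx":0,"ty":1.5,"tz":19,"jaw":50},{"rx":0,"ry":0,"rz":0,"tx":0,"ty":0,"tz":30,"jaw":50},{"rx":0,"ry":0,"rz":0,"tx":0,"ty":0,"tz":30,"jaw":50},{"rx":0,"ry":0,"rz":0,"tx":0,"ty":0,"tz":0,"jaw":50},{"rx":0,"ry":0,"rz":0,"tx":0,"ty":0,"tz":0,"jaw":10},{"rx":0,"ry":0,"rz":0,"tx":0,"ty":0,"tz":0,"jaw":10},{"rx":0,"ry":0,"rz":0,"tx":0,"ty":0,"tz":0,"jaw":10},{"rx":0,"ry":0,"rz":0,"tx":0,"ty":0,"tz":0,"jaw":10},{"rx":0,"ry":0,"rz":0,"tx":0,"ty":0,"tz":0,"jaw":10},{"rx":0,"ry":0,"rz":0,"tx":0,"ty":0,"tz":0,"jaw":10},{"rx":0,"ry":0,"rz":0,"tx":0,"ty":0,"tz":0,"jaw":10}]' 20;  python3 - <<'E'
from h import *
arc(0,130,-94.4,-184,18)
E
```

```text
time_s: 13.22
tool_pos: [0.5699, 0.2481, 0.0943]
tool_rot: [179.9, -0.0, 90.0]
force: [-1.4, -0.9, 3.0]
grip_width: 0.0174
tx 2 ty -11
tx 2 ty -11
tx 3 ty -11
tx 5 ty -11
tx 5 ty -10
tx 6 ty -9
tx 6 ty -9
tx 8 ty -9
tx 8 ty -7
tx 9 ty -7
tx 9 ty -7
tx 10 ty -5
tx 11 ty -4
tx 10 ty -4
tx 11 ty -3
tx 12 ty -1
tx 11 ty -1
tx 11 ty 0
```

```bash
python3 -m pendant '[{"rx":0,"ry":0,"rz":0,"tx":2,"ty":-11,"tz":0,"jaw":10},{"rx":0,"ry":0,"rz":0,"tx":2,"ty":-11,"tz":0,"jaw":10},{"rx":0,"ry":0,"rz":0,"tx":3,"ty":-11,"tz":0,"jaw":10},{"rx":0,"ry":0,"rz":0,"tx":5,"ty":-11,"tz":0,"jaw":10},{"rx":0,"ry":0,"rz":0,"tx":5,"ty":-10,"tz":0,"jaw":10},{"rx":0,"ry":0,"rz":0,"tx":6,"ty":-9,"tz":0,"jaw":10},{"rx":0,"ry":0,"rz":0,"tx":6,"ty":-9,"tz":0,"jaw":10},{"rx":0,"ry":0,"rz":0,"tx":8,"ty":-9,"tz":0,"jaw":10},{"rx":0,"ry":0,"rz":0,"tx":8,"ty":-7,"tz":0,"jaw":10},{"rx":0,"ry":0,"rz":0,"tx":9,"ty":-7,"tz":0,"jaw":10},{"rx":0,"ry":0,"rz":0,"tx":0,"ty":0,"tz":0,"jaw":10}]' 20;  python3 - <<'E'
from h import *
c=snap('wrist','w9.png'); print(env.get_obs()['tool_pos'],env.get_obs()['force'])
[print(r) for r in rects(c,(.3,.7),(.1,.45),(.113,.12),100)]
c=snap('top','t9.png')
[print(r) for r in rects(c,(.3,.7),(-.1,.45),(.108,.12),3)]
E
```

```text
time_s: 14.13
tool_pos: [0.4727, 0.3041, 0.0942]
tool_rot: [180.0, -0.0, 90.2]
force: [0.4, 1.3, 6.4]
grip_width: 0.0179
[0.47279228 0.30405266 0.09414497] [-1.34162849  0.77200773  7.61776679]
(np.int32(2034), array([563., 366.]), array([18.3, 17.4]), 14.4, np.float64(115.7), array([562.1, 366.1]), array([56, 55, 56]))
(np.int32(1361), array([508.6, 332.4]), array([17.6, 14. ]), 2.4, np.float64(115.8), array([508.3, 332.1]), array([45, 44, 45]))
(np.int32(150), array([458.7, 314.3]), array([ 1.8, 10.3]), 77.5, np.float64(115.6), array([458.1, 314.4]), array([21, 21, 22]))
(np.int32(148), array([486.5, 314.3]), array([10.3,  2. ]), 10.1, np.float64(115.8), array([487.2, 314.5]), array([25, 24, 24]))
(np.int32(133), array([472.6, 297. ]), array([ 3.9, 11.8]), 87.6, np.float64(115.9), array([472.5, 297.1]), array([56, 56, 53]))
(np.int32(14), array([480.2, 300. ]), array([ 5.8, 19. ]), 76.6, np.float64(113.1), array([479.1, 300. ]), array([19, 17, 15]))
```

View pics/w9.png

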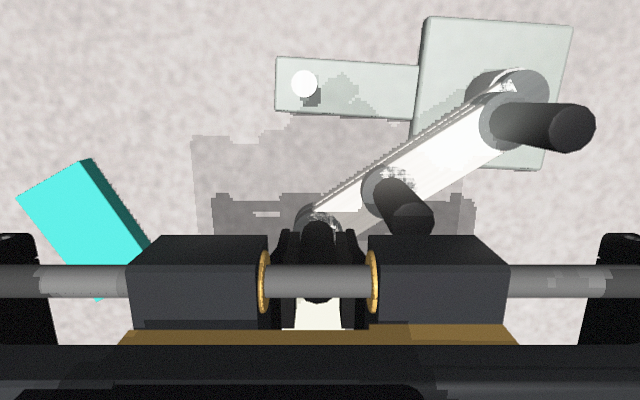

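Halfway, with knobs collinear; continuing to the stop.

```bash
python3 -m pendant '[{"rx":0,"ry":0,"rz":0,"tx":9,"ty":-7,"tz":0,"jaw":10},{"rx":0,"ry":0,"rz":0,"tx":10,"ty":-5,"tz":0,"jaw":10},{"rx":0,"ry":0,"rz":0,"tx":11,"ty":-4,"tz":0,"jaw":10},{"rx":0,"ry":0,"rz":0,"tx":10,"ty":-4,"tz":0,"jaw":10},{"rx":0,"ry":0,"rz":0,"tx":11,"ty":-3,"tz":0,"jaw":10},{"rx":0,"ry":0,"rz":0,"tx":12,"ty":-1,"tz":0,"jaw":10},{"rx":0,"ry":0,"rz":0,"tx":11,"ty":-1,"tz":0,"jaw":10},{"rx":0,"ry":0,"rz":0,"tx":9,"ty":0,"tz":0,"jaw":10},{"rx":0,"ry":0,"rz":0,"tx":0,"ty":0,"tz":0,"jaw":10},{"rx":0,"ry":0,"rz":0,"tx":0,"ty":0,"tz":0,"jaw":10},{"rx":0,"ry":0,"rz":0,"tx":0,"ty":0,"tz":0,"jaw":10}]' 20;  python3 - <<'E'
from h import *
c=snap('wrist','w10.png'); print(env.get_obs()['tool_pos'],env.get_obs()['force'])
[print(r) for r in rects(c,(.3,.7),(.1,.45),(.113,.12),100)]
c=snap('top','t9.png')
[print(r) for r in rects(c,(.3,.7),(-.1,.45),(.108,.12),3)]
E
```

```text
time_s: 15.15
tool_pos: [0.4501, 0.386, 0.0942]
tool_rot: [179.9, -0.1, 90.0]
force: [3.8, 1.0, 5.9]
grip_width: 0.0173
[0.45004098 0.38596773 0.09421388] [ 3.51717525 -0.53487907  3.96374219]
(np.int32(148), array([436. , 396.3]), array([ 2.3, 10.2]), 76.2, np.float64(115.6), array([435.4, 396.3]), array([20, 20, 21]))
(np.int32(150), array([463.8, 396.1]), array([10.2,  2.1]), 15.8, np.float64(115.8), array([464.4, 396.3]), array([24, 23, 23]))
(np.int32(130), array([450.1, 378.8]), array([ 3.6, 11.4]), 88.7, np.float64(115.8), array([450.1, 378.9]), array([37, 36, 37]))
(np.int32(418), array([555.4, 375.3]), array([10.4,  9.5]), 88.2, np.float64(115.7), array([555.4, 375.8]), array([41, 41, 43]))
(np.int32(24), array([564.9, 377.6]), array([19. , 10.6]), 54.3, np.float64(113.8), array([564. , 377.1]), array([47, 47, 48]))
(np.int32(17), array([453.3, 385.7]), array([16.3,  7. ]), 10.0, np.float64(113.9), array([453.9, 386.1]), array([19, 17, 15]))
```

View pics/w10.png

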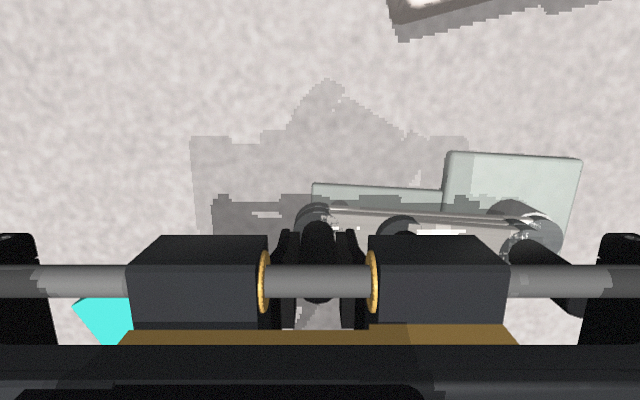

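```bash
python3 -m pendant '[{"rx":0,"ry":0,"rz":0,"tx":3,"ty":0,"tz":0,"jaw":10},{"rx":0,"ry":0,"rz":0,"tx":3,"ty":0,"tz":0,"jaw":10},{"rx":0,"ry":0,"rz":0,"tx":0,"ty":0,"tz":0,"jaw":10},{"rx":0,"ry":0,"rz":0,"tx":0,"ty":0,"tz":0,"jaw":10}]' 20
```

```text
time_s: 15.58
tool_pos: [0.4503, 0.3895, 0.0941]
tool_rot: [179.9, 0.2, 89.9]
force: [4.0, -4.9, 8.0]
grip_width: 0.0173
```

```bash
python3 -m pendant '[{"rx":0,"ry":0,"rz":0,"tx":3,"ty":0,"tz":0,"jaw":10},{"rx":0,"ry":0,"rz":0,"tx":3,"ty":0,"tz":0,"jaw":10},{"rx":0,"ry":0,"rz":0,"tx":0,"ty":0,"tz":0,"jaw":10},{"rx":0,"ry":0,"rz":0,"tx":0,"ty":0,"tz":0,"jaw":10}]' 20
```

```text
time_s: 15.92
tool_pos: [0.4504, 0.3903, 0.0938]
tool_rot: [-180.0, 0.8, 89.8]
force: [-0.3, -15.8, 16.9]
grip_width: 0.0175
```

```bash
python3 -m pendant '[{"rx":0,"ry":0,"rz":0,"tx":-3,"ty":0,"tz":0,"jaw":28},{"rx":0,"ry":0,"rz":0,"tx":-2,"ty":0,"tz":0,"jaw":28},{"rx":0,"ry":0,"rz":0,"tx":0,"ty":0,"tz":0,"jaw":28},{"rx":0,"ry":0,"rz":0,"tx":0,"ty":0,"tz":-15,"jaw":28},{"rx":0,"ry":0,"rz":0,"tx":0,"ty":0,"tz":-30,"jaw":28},{"rx":0,"ry":0,"rz":0,"tx":0,"ty":0,"tz":-35,"jaw":28},{"rx":0,"ry":0,"rz":0,"tx":-30,"ty":10,"tz":-25,"jaw":80},{"rx":0,"ry":0,"rz":0,"tx":-36,"ty":11,"tz":0,"jaw":80},{"rx":0,"ry":0,"rz":0,"tx":-36,"ty":11,"tz":0,"jaw":80},{"rx":0,"ry":0,"rz":0,"tx":-36,"ty":11,"tz":0,"jaw":80},{"rx":0,"ry":0,"rz":0,"tx":-36,"ty":11,"tz":0,"jaw":80},{"rx":0,"ry":0,"rz":0,"tx":-36,"ty":11,"tz":0,"jaw":80},{"rx":0,"ry":0,"rz":0,"tx":-36,"ty":11,"tz":0,"jaw":80},{"rx":0,"ry":0,"rz":0,"tx":-36,"ty":11,"tz":0,"jaw":80},{"rx":0,"ry":0,"rz":0,"tx":-36,"ty":11,"tz":0,"jaw":80},{"rx":0,"ry":0,"rz":0,"tx":-36,"ty":11,"tz":0,"jaw":80},{"rx":0,"ry":0,"rz":0,"tx":-36,"ty":11,"tz":0,"jaw":80},{"rx":0,"ry":0,"rz":0,"tx":-36,"ty":11,"tz":0,"jaw":80},{"rx":0,"ry":0,"rz":0,"tx":-36,"ty":11,"tz":0,"jaw":80}]' 20;  python3 - <<'E'
from h import *
c=snap('wrist','w11.png'); print(env.get_obs()['tool_pos'],env.get_obs()['force'])
[print(r) for r in rects(c,(.3,.75),(-.3,.45),(.0045,.03),200)]
c=snap('top')
[print(r) for r in rects(c,(.3,.7),(-.1,.45),(.108,.12),3)]
print('flat');[print(r) for r in rects(c,(.4,.7),(-.45,.3),(.0045,.03),60)]
im=cv2.resize(c['img'][150:270,120:280,::-1],None,fx=4,fy=4,interpolation=cv2.INTER_CUBIC); cv2.imwrite('pics/t11.png',im)
E
```

```text
time_s: 17.5
tool_pos: [0.5918, -0.0706, 0.1992]
tool_rot: [180.0, -0.0, 90.1]
force: [0.2, 0.6, 0.1]
grip_width: 0.0796
[ 0.5933257  -0.08159503  0.19842962] [ 1.15450775 -6.97940898 -0.42301983]
(np.int32(18358), array([562.9,  32.3]), array([ 70.2, 187.5]), 78.9, np.float64(17.1), array([560.9,  33.5]), array([229, 231, 234]))
(np.int32(683), array([409. ,  11.2]), array([52.8, 19.1]), 89.9, np.float64(18.3), array([412.8,  10.8]), array([140, 144, 145]))
(np.int32(1021), array([370.3,  12.2]), array([45.5, 14.4]), 87.9, np.float64(19.4), array([367.8,  12.6]), array([132, 135, 133]))
(np.int32(1786), array([732.3, -99.9]), array([88.7, 20. ]), 80.6, np.float64(18.6), array([730.1, -99.2]), array([166, 164, 161]))
(np.int32(4057), array([ 467.5, -114.6]), array([99.8, 50.6]), 85.4, np.float64(8.0), array([ 466.5, -106.9]), array([221, 179, 127]))
(np.int32(5103), array([ 594.8, -115. ]), array([54.1, 98. ]), 0.4, np.float64(14.9), array([ 594.8, -112.2]), array([217, 217, 204]))
(np.int32(359), array([ 523.8, -220.4]), array([17.8, 28.2]), 74.4, np.float64(15.1), array([ 525. , -2
[... 254 characters left out ...]
9, 385.7]), array([53, 52, 53]))
(np.int32(39), array([453. , 388.9]), array([16.4, 14.4]), 89.9, np.float64(113.7), array([452.9, 388.4]), array([54, 52, 53]))
flat
(np.int32(211), array([ 679.5, -385.8]), array([53.2, 43.2]), 83.8, np.float64(16.3), array([ 681.7, -389.1]), array([160, 163, 157]))
(np.int32(1500), array([566.2,  35.1]), array([ 77.8, 188.5]), 80.6, np.float64(15.8), array([565.1,  33.1]), array([165, 171, 179]))
(np.int32(575), array([466.9, 210.9]), array([91.4, 55.4]), 69.0, np.float64(13.1), array([467.2, 209.5]), array([166, 172, 183]))
(np.int32(480), array([ 472.3, -321.7]), array([ 50.3, 101.9]), 0.4, np.float64(7.1), array([ 473.3, -322.9]), array([165, 129,  85]))
```

View pics/t11.png

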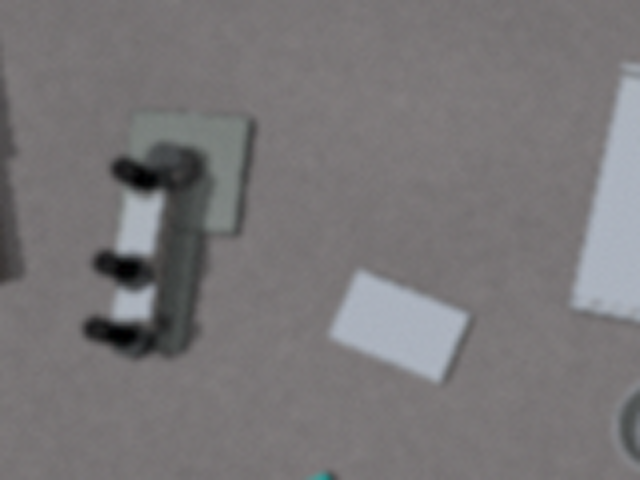

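View pics/w11.png

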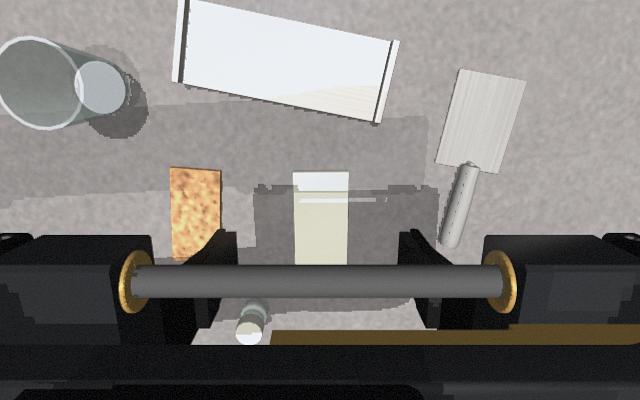

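```bash
python3 -m pendant '[{"rx":0,"ry":0,"rz":0,"tx":30,"ty":0,"tz":0,"jaw":80},{"rx":0,"ry":0,"rz":0,"tx":10,"ty":0,"tz":0,"jaw":80},{"rx":0,"ry":0,"rz":0,"tx":0,"ty":0,"tz":0,"jaw":80},{"rx":0,"ry":0,"rz":0,"tx":0,"ty":0,"tz":0,"jaw":80},{"rx":0,"ry":0,"rz":0,"tx":0,"ty":0,"tz":0,"jaw":80}]' 20;python3 - <<'E'
from h import *
c=snap('wrist','w12.png'); print(env.get_obs()['tool_pos'],env.get_obs()['force'])
[print(r) for r in rects(c,(.4,.7),(-.3,.45),(.0045,.03),200)]
c=snap('top')
print('flat');[print(r) for r in rects(c,(.4,.7),(-.45,.3),(.0045,.03),60)]
E
```

```text
time_s: 18.02
tool_pos: [0.5915, -0.03, 0.1986]
tool_rot: [180.0, 0.0, 90.0]
force: [0.1, 0.3, 0.6]
grip_width: 0.0802
[ 0.59143745 -0.03060825  0.19843094] [ 0.00075281 -0.32116745  0.62608034]
(np.int32(16715), array([562.8,  32.2]), array([ 70.3, 187.2]), 78.9, np.float64(17.1), array([560.9,  33.7]), array([227, 227, 226]))
(np.int32(624), array([409.4,  11.4]), array([18.4, 51.7]), 0.2, np.float64(18.3), array([412.8,  14.6]), array([140, 145, 146]))
(np.int32(1988), array([468.6, -96.5]), array([64.4, 50.1]), 84.6, np.float64(8.0), array([465.2, -87.8]), array([221, 182, 130]))
(np.int32(2962), array([594.7, -94.7]), array([54. , 57.8]), 0.4, np.float64(14.9), array([594.7, -92.7]), array([209, 208, 191]))
(np.int32(1014), array([ 595.1, -174. ]), array([54. , 24.8]), 0.6, np.float64(14.9), array([ 595.1, -173.8]), array([213, 211, 193]))
(np.int32(244), array([ 523.1, -217.3]), array([13. , 28.5]), 84.8, np.float64(12.7), array([ 523.8, -215.3]), array([128, 135, 132]))
flat
(np.int32(214), array([ 678.3, -386.3]), array([43.3, 53.7]), 0.0, np.float64(15.8), array([ 681.7, -388.8]), array([161, 164, 158]))
(np.int32(481), array([ 597.7, -145.1]), array([78.4, 57.2]), 89.5, np.float64(13.6), array([ 598.5, -147. ]), array([152, 151, 139]))
(np.int32(360), array([539.3,  60.4]), array([ 43.5, 132.1]), 87.1, np.float64(15.5), array([521.3,  62.3]), array([163, 168, 178]))
(np.int32(572), array([467.6, 210.6]), array([91.6, 53.6]), 68.5, np.float64(13.0), array([467.3, 209.5]), array([167, 174, 184]))
(np.int32(158), array([ 468.2, -144.9]), array([50.5, 35.4]), 0.5, np.float64(6.7), array([ 469.6, -146.7]), array([116,  84,  55]))
(np.int32(482), array([ 473.6, -322.8]), array([48. , 99.2]), 0.2, np.float64(7.1), array([ 473.4, -324. ]), array([167, 130,  86]))
```

View pics/w12.png

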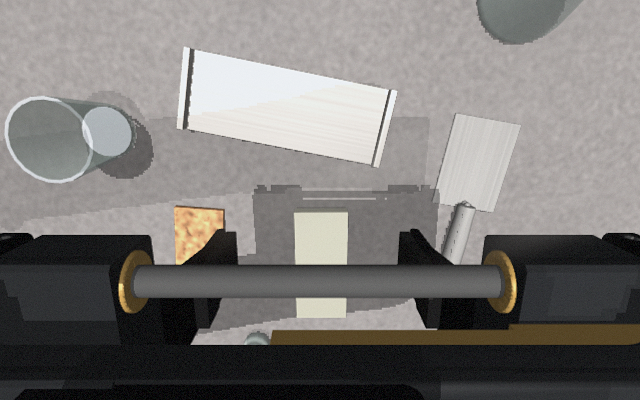

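```bash
python3 -m pendant '[{"rx":0,"ry":0,"rz":0,"tx":-32,"ty":1.5,"tz":0,"jaw":85},{"rx":0,"ry":0,"rz":0,"tx":-32,"ty":1.5,"tz":0,"jaw":85},{"rx":0,"ry":0,"rz":0,"tx":-31,"ty":1.5,"tz":0,"jaw":85},{"rx":0,"ry":0,"rz":0,"tx":0,"ty":0,"tz":36,"jaw":85},{"rx":0,"ry":0,"rz":0,"tx":0,"ty":0,"tz":36,"jaw":85},{"rx":0,"ry":0,"rz":0,"tx":0,"ty":0,"tz":36,"jaw":85},{"rx":0,"ry":0,"rz":0,"tx":0,"ty":0,"tz":36,"jaw":85},{"rx":0,"ry":0,"rz":0,"tx":0,"ty":0,"tz":24,"jaw":85},{"rx":0,"ry":0,"rz":0,"tx":0,"ty":0,"tz":12,"jaw":85},{"rx":0,"ry":0,"rz":0,"tx":0,"ty":0,"tz":0,"jaw":85},{"rx":0,"ry":0,"rz":0,"tx":0,"ty":0,"tz":0,"jaw":85}]' 40
```

```text
time_s: 19.03
tool_pos: [0.5963, -0.1256, 0.0185]
tool_rot: [180.0, 0.0, 89.9]
force: [-0.0, 0.1, -0.0]
grip_width: 0.0847
```

```bash
python3 -m pendant '[{"rx":0,"ry":0,"rz":0,"tx":0,"ty":0,"tz":0,"jaw":45},{"rx":0,"ry":0,"rz":0,"tx":0,"ty":0,"tz":0,"jaw":45},{"rx":0,"ry":0,"rz":0,"tx":0,"ty":0,"tz":0,"jaw":45},{"rx":0,"ry":0,"rz":0,"tx":0,"ty":0,"tz":0,"jaw":45},{"rx":0,"ry":0,"rz":0,"tx":0,"ty":0,"tz":0,"jaw":45},{"rx":0,"ry":0,"rz":0,"tx":0,"ty":0,"tz":0,"jaw":45},{"rx":0,"ry":0,"rz":0,"tx":0,"ty":0,"tz":0,"jaw":45},{"rx":0,"ry":0,"rz":0,"tx":0,"ty":0,"tz":0,"jaw":45}]' 40
```

```text
time_s: 19.7
tool_pos: [0.5959, -0.1252, 0.0185]
tool_rot: [-180.0, 0.0, 90.0]
force: [-1.6, 0.3, 2.0]
grip_width: 0.0535
```

```bash
python3 -m pendant '[{"rx":0,"ry":0,"rz":0,"tx":0,"ty":0,"tz":-10,"jaw":45},{"rx":0,"ry":0,"rz":0,"tx":0,"ty":0,"tz":-22,"jaw":45},{"rx":0,"ry":0,"rz":0,"tx":10,"ty":-2,"tz":-10,"jaw":45},{"rx":0,"ry":0,"rz":0,"tx":25,"ty":-5,"tz":0,"jaw":45},{"rx":0,"ry":0,"rz":0,"tx":25,"ty":-5,"tz":0,"jaw":45},{"rx":0,"ry":0,"rz":0,"tx":25,"ty":-5,"tz":0,"jaw":45},{"rx":0,"ry":0,"rz":0,"tx":25,"ty":-5,"tz":0,"jaw":45},{"rx":0,"ry":0,"rz":0,"tx":25,"ty":-5,"tz":0,"jaw":45},{"rx":0,"ry":0,"rz":0,"tx":15,"ty":-4,"tz":0,"jaw":45},{"rx":0,"ry":0,"rz":0,"tx":8,"ty":-1,"tz":0,"jaw":45},{"rx":0,"ry":0,"rz":0,"tx":0,"ty":0,"tz":0,"jaw":45}]' 40
```

```text
time_s: 20.62
tool_pos: [0.5636, 0.036, 0.0608]
tool_rot: [180.0, -0.0, 90.2]
force: [0.3, 0.2, -2.2]
grip_width: 0.0534
```

```bash
python3 -m pendant '[{"rx":0,"ry":0,"rz":-6.575,"tx":0,"ty":0,"tz":0,"jaw":45},{"rx":0,"ry":0,"rz":-6.575,"tx":0,"ty":0,"tz":0,"jaw":45},{"rx":0,"ry":0,"rz":-6.575,"tx":0,"ty":0,"tz":0,"jaw":45},{"rx":0,"ry":0,"rz":-6.575,"tx":0,"ty":0,"tz":0,"jaw":45},{"rx":0,"ry":0,"rz":-6.575,"tx":0,"ty":0,"tz":0,"jaw":45},{"rx":0,"ry":0,"rz":-6.575,"tx":0,"ty":0,"tz":0,"jaw":45},{"rx":0,"ry":0,"rz":-6.575,"tx":0,"ty":0,"tz":0,"jaw":45},{"rx":0,"ry":0,"rz":-6.575,"tx":0,"ty":0,"tz":0,"jaw":45},{"rx":0,"ry":0,"rz":-6.575,"tx":0,"ty":0,"tz":0,"jaw":45},{"rx":0,"ry":0,"rz":-6.575,"tx":0,"ty":0,"tz":0,"jaw":45},{"rx":0,"ry":0,"rz":-6.575,"tx":0,"ty":0,"tz":0,"jaw":45},{"rx":0,"ry":0,"rz":-6.575,"tx":0,"ty":0,"tz":0,"jaw":45},{"rx":0,"ry":0,"rz":0,"tx":0,"ty":0,"tz":0,"jaw":45},{"rx":0,"ry":0,"rz":0,"tx":0,"ty":0,"tz":0,"jaw":45},{"rx":0,"ry":0,"rz":0,"tx":0,"ty":0,"tz":0,"jaw":45}]' 40; python3 - <<'E'
from h import *
c=snap('wrist','w13.png'); o=env.get_obs();print(o['tool_pos'],o['tool_rot'],o['force'],o['qpos'],o['grip_width'])
c=snap('top','t13.png')
E
```

```text
time_s: 21.87
tool_pos: [0.5643, 0.0318, 0.0602]
tool_rot: [-180.0, 0.0, 168.6]
force: [-0.6, -0.3, -2.8]
grip_width: 0.0537
[0.56418437 0.03209017 0.06026671] [-1.79972618e+02  6.22065458e-03  1.68684879e+02] [ 0.75475593 -0.02342771 -1.32071381] [ 40.51686838  27.73100498 -56.32092952 104.86951381  26.1615682
  61.55169487  53.0037087 ] 0.05340747763127957
```

View pics/w13.png

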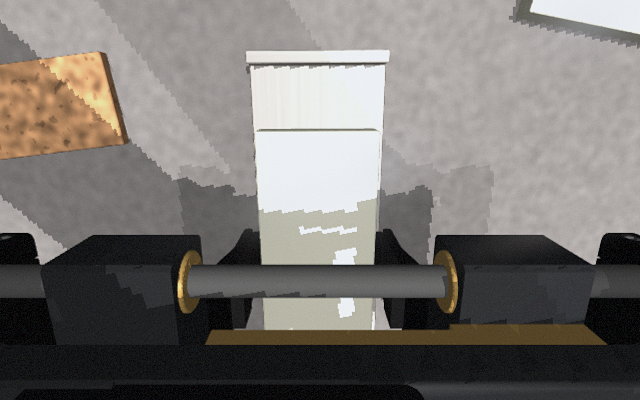

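View pics/t13.png

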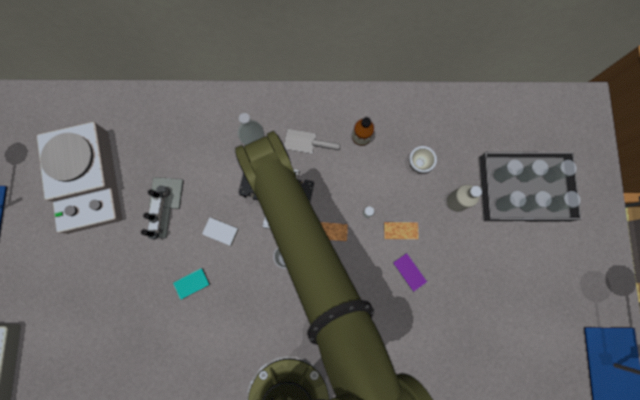

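```bash
python3 - <<'E'
from h import *
c=snap('wrist')
P=cloud(c)
o=env.get_obs(); a=np.radians(168.7); d=np.array([np.cos(a),np.sin(a)])  # tool x dir
n=np.array([-np.sin(a),np.cos(a)]); t=o['tool_pos'][:2]
for zr in((.006,.022),(.022,.034),(.045,.075)):
    m=(P[...,2]>zr[0])&(P[...,2]<zr[1])&(np.hypot(P[...,0]-.56,P[...,1]-.03)<.13)
    q=P[m][:,:2]-t; s=q@d*1000; w=q@n*1000
    print(zr,len(s),'s max',np.percentile(s,[1,50,99.5,100]),'w',np.percentile(w,[0.3,1,50,99,99.7]), np.median(P[m][:,2]))
# edges
for v in range(50,145,6): print(v,np.round(P[v,318]*1000,1), round(float((P[v,318][:2]-t)@d*1000),1))
E
```

```text
(0.006, 0.022) 9750 s max [-46.31880531  70.97512398  88.84581085  88.99058843] w [-34.49811859 -34.13453764   3.64289269 121.60511446 123.82349747] 0.016881682418424138
(0.022, 0.034) 1992 s max [88.64623251 91.52055085 94.87711911 95.08789916] w [-33.76828252 -33.17029159   1.00197239  34.72838698  35.38269623] 0.026889386084271105
(0.045, 0.075) 20982 s max [-38.04878743  21.14883722  58.99563024  59.16789961] w [-34.29474625 -31.6309306    0.50703885  32.2914094   34.86636582] 0.056762973081782256
50 [468.1  51.7   1.2] 97.9
56 [473.9  50.5  27. ] 92.0
62 [476.5  50.   26.4] 89.4
68 [478.5  49.7  16.7] 87.4
74 [481.4  49.1  17.1] 84.4
80 [484.3  48.5  18. ] 81.4
86 [487.1  47.9  16.8] 78.5
92 [490.1  47.3  16.8] 75.5
98 [493.1  46.7  17.3] 72.5
104 [496.   46.1  16.9] 69.4
110 [499.   45.5  17.4] 66.4
116 [502.1  44.9  16.6] 63.2
122 [505.2  44.3  16.8] 60.1
128 [508.3  43.7  16.7] 57.0
134 [507.6  43.8  56.6] 57.6
140 [510.1  43.3  56.9] 55.1
```

```bash
python3 -m pendant '[{"rx":0,"ry":0,"rz":0,"tx":2.4,"ty":-0.3,"tz":8,"jaw":45},{"rx":0,"ry":0,"rz":0,"tx":0,"ty":0,"tz":9,"jaw":45},{"rx":0,"ry":0,"rz":0,"tx":0,"ty":0,"tz":5,"jaw":45},{"rx":0,"ry":0,"rz":0,"tx":0,"ty":0,"tz":3,"jaw":45},{"rx":0,"ry":0,"rz":0,"tx":0,"ty":0,"tz":0,"jaw":45},{"rx":0,"ry":0,"rz":0,"tx":0,"ty":0,"tz":0.5,"jaw":45},{"rx":0,"ry":0,"rz":0,"tx":0,"ty":0,"tz":0,"jaw":45}]' 40
```

```text
time_s: 22.6
tool_pos: [0.5617, 0.0332, 0.0346]
tool_rot: [180.0, -0.0, 168.9]
force: [0.9, 0.6, -2.0]
grip_width: 0.0535
```

```bash
python3 -m pendant '[{"rx":0,"ry":0,"rz":0,"tx":0,"ty":0,"tz":0,"jaw":70},{"rx":0,"ry":0,"rz":0,"tx":0,"ty":0,"tz":0,"jaw":70},{"rx":0,"ry":0,"rz":0,"tx":0,"ty":0,"tz":0,"jaw":70},{"rx":0,"ry":0,"rz":0,"tx":0,"ty":0,"tz":0,"jaw":70},{"rx":0,"ry":0,"rz":0,"tx":0,"ty":0,"tz":-20,"jaw":70},{"rx":0,"ry":0,"rz":0,"tx":0,"ty":0,"tz":-35,"jaw":80},{"rx":0,"ry":0,"rz":0,"tx":0,"ty":0,"tz":-40,"jaw":80},{"rx":0,"ry":0,"rz":0,"tx":0,"ty":0,"tz":-40,"jaw":80},{"rx":0,"ry":0,"rz":0,"tx":-35,"ty":0,"tz":-40,"jaw":80},{"rx":0,"ry":0,"rz":0,"tx":-35,"ty":0,"tz":0,"jaw":80},{"rx":0,"ry":0,"rz":0,"tx":0,"ty":0,"tz":0,"jaw":80},{"rx":0,"ry":0,"rz":0,"tx":0,"ty":0,"tz":0,"jaw":80},{"rx":0,"ry":0,"rz":0,"tx":0,"ty":0,"tz":0,"jaw":80}]' 40; python3 - <<'E'
from h import *
c=snap('wrist','w14.png'); o=env.get_obs();print(o['tool_pos'],o['tool_rot'],o['force'])
print('plate');[print(r) for r in rects(c,(.4,.7),(-.2,.3),(.028,.034),100)]
print('carrier');[print(r) for r in rects(c,(.4,.7),(-.2,.3),(.0,.035),100)]
print('lips');[print(r) for r in rects(c,(.4,.7),(-.2,.3),(.023,.0285),100)]
E
```

```text
time_s: 23.68
tool_pos: [0.6224, 0.0216, 0.2007]
tool_rot: [180.0, -0.1, 168.9]
force: [-0.4, 0.5, -0.7]
grip_width: 0.0799
[0.62204052 0.0218297  0.2008994 ] [-1.79995489e+02 -5.96964082e-02  1.68948273e+02] [-0.98932745 -0.05032094 -0.55654915]
plate
(np.int32(8567), array([562.5,  33. ]), array([ 54.1, 119.5]), 79.1, np.float64(31.0), array([559.5,  33.6]), array([234, 238, 241]))
carrier
(np.int32(113677), array([581.3,  47.5]), array([528.9, 264.5]), 83.3, np.float64(1.3), array([568.8,  40.7]), array([169, 163, 159]))
lips
(np.int32(436), array([475.6,  49.5]), array([69.6,  3.4]), 79.0, np.float64(26.6), array([475.8,  49.3]), array([196, 197, 198]))
(np.int32(510), array([651.6,  15.5]), array([69.2,  6.9]), 78.9, np.float64(26.6), array([651.3,  15.3]), array([161, 158, 154]))
```

View pics/w14.png

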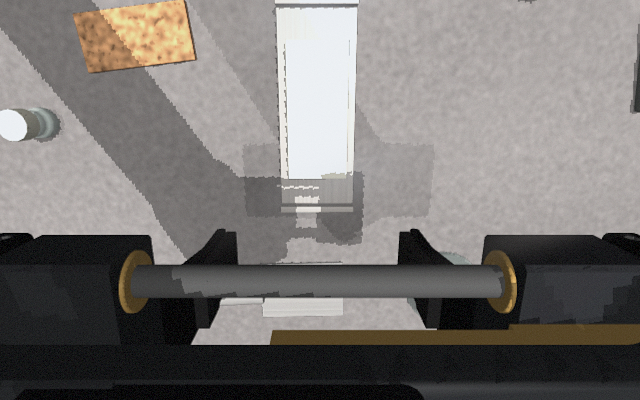

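```bash
python3 - <<'E'
from h import *
c=snap('wrist'); 
print('cork');[print(r) for r in rects(c,(.4,.6),(-.2,-.05),(.005,.012),100)]
E
python3 -m pendant '[{"rx":0,"ry":0,"rz":6.9,"tx":0,"ty":0,"tz":0,"jaw":85},{"rx":0,"ry":0,"rz":6.9,"tx":0,"ty":0,"tz":0,"jaw":85},{"rx":0,"ry":0,"rz":6.9,"tx":0,"ty":0,"tz":0,"jaw":85},{"rx":0,"ry":0,"rz":6.9,"tx":0,"ty":0,"tz":0,"jaw":85},{"rx":0,"ry":0,"rz":6.9,"tx":0,"ty":0,"tz":0,"jaw":85},{"rx":0,"ry":0,"rz":6.9,"tx":0,"ty":0,"tz":0,"jaw":85},{"rx":0,"ry":0,"rz":6.9,"tx":0,"ty":0,"tz":0,"jaw":85},{"rx":0,"ry":0,"rz":6.9,"tx":0,"ty":0,"tz":0,"jaw":85},{"rx":0,"ry":0,"rz":6.9,"tx":0,"ty":0,"tz":0,"jaw":85},{"rx":0,"ry":0,"rz":6.9,"tx":0,"ty":0,"tz":0,"jaw":85},{"rx":0,"ry":0,"rz":6.9,"tx":0,"ty":0,"tz":0,"jaw":85},{"rx":0,"ry":0,"rz":6.9,"tx":0,"ty":0,"tz":0,"jaw":85},{"rx":0,"ry":0,"rz":0,"tx":-18.4,"ty":-24,"tz":0,"jaw":85},{"rx":0,"ry":0,"rz":0,"tx":-18.4,"ty":-24,"tz":0,"jaw":85},{"rx":0,"ry":0,"rz":0,"tx":-18.4,"ty":-24,"tz":0,"jaw":85},{"rx":0,"ry":0,"rz":0,"tx":-18.4,"ty":-24,"tz":0,"jaw":85},{"rx":0,"ry":0,"rz":0,"tx":0,"ty":-24,"tz":0,"jaw":85},{"rx":0,"ry":0,"rz":0,"tx":0,"ty":-23.6,"tz":0,"jaw":85},{"rx":0,"ry":0,"rz":0,"tx":0,"ty":0,"tz":0,"jaw":85},{"rx":0,"ry":0,"rz":0,"tx":0,"ty":0,"tz":0,"jaw":85}]' 20;python3 - <<'E'
from h import *
c=snap('wrist','w15.png'); o=env.get_obs();print(o['tool_pos'],o['tool_rot'],o['force'])
print('cork');[print(r) for r in rects(c,(.4,.7),(-.2,.02),(.005,.012),100)]
E
```

```text
cork
(np.int32(6795), array([ 467.5, -114.5]), array([101. ,  50.3]), 85.5, np.float64(8.0), array([ 467.3, -113.7]), array([203, 163, 116]))
time_s: 25.45
tool_pos: [0.4734, -0.0428, 0.2014]
tool_rot: [180.0, 0.2, 86.0]
force: [1.1, 0.6, -0.3]
grip_width: 0.0849
[ 0.47445628 -0.04264575  0.20152329] [1.79920276e+02 1.17518134e-01 8.60793676e+01] [ 0.30595708  0.31284827 -0.44390697]
cork
(np.int32(3351), array([ 468.3, -103.2]), array([77.2, 49.7]), 85.5, np.float64(7.9), array([ 468.4, -101.8]), array([170, 129,  94]))
```

View pics/w15.png

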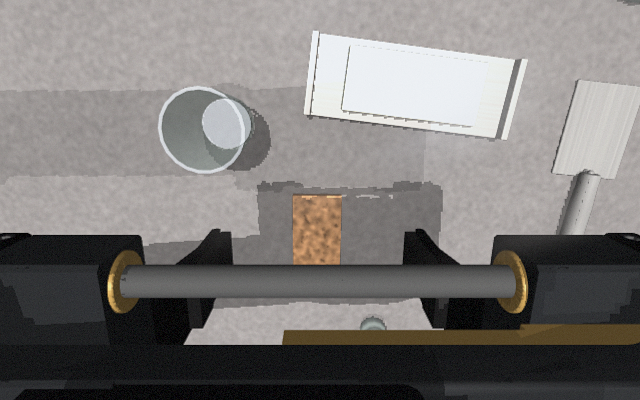

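```bash
python3 -m pendant '[{"rx":0,"ry":0,"rz":0,"tx":-36,"ty":-0.5,"tz":0,"jaw":85},{"rx":0,"ry":0,"rz":0,"tx":-36,"ty":-0.5,"tz":0,"jaw":85},{"rx":0,"ry":0,"rz":0,"tx":0,"ty":0,"tz":36,"jaw":85},{"rx":0,"ry":0,"rz":0,"tx":0,"ty":0,"tz":36,"jaw":85},{"rx":0,"ry":0,"rz":0,"tx":0,"ty":0,"tz":36,"jaw":85},{"rx":0,"ry":0,"rz":0,"tx":0,"ty":0,"tz":36,"jaw":80},{"rx":0,"ry":0,"rz":0,"tx":0,"ty":0,"tz":24,"jaw":80},{"rx":0,"ry":0,"rz":0,"tx":0,"ty":0,"tz":12,"jaw":80},{"rx":0,"ry":0,"rz":0,"tx":0,"ty":0,"tz":0,"jaw":80},{"rx":0,"ry":0,"rz":0,"tx":0,"ty":0,"tz":4.5,"jaw":80},{"rx":0,"ry":0,"rz":0,"tx":0,"ty":0,"tz":0,"jaw":80},{"rx":0,"ry":0,"rz":0,"tx":0,"ty":0,"tz":0,"jaw":80}]' 25
```

```text
time_s: 26.5
tool_pos: [0.4701, -0.1147, 0.0181]
tool_rot: [179.8, 0.1, 86.1]
force: [-0.7, 0.7, 0.5]
grip_width: 0.0798
```

```bash
python3 -m pendant '[{"rx":0,"ry":0,"rz":0,"tx":0,"ty":0,"tz":0,"jaw":42},{"rx":0,"ry":0,"rz":0,"tx":0,"ty":0,"tz":0,"jaw":42},{"rx":0,"ry":0,"rz":0,"tx":0,"ty":0,"tz":0,"jaw":42},{"rx":0,"ry":0,"rz":0,"tx":0,"ty":0,"tz":0,"jaw":42},{"rx":0,"ry":0,"rz":0,"tx":0,"ty":0,"tz":0,"jaw":42},{"rx":0,"ry":0,"rz":0,"tx":0,"ty":0,"tz":0,"jaw":42},{"rx":0,"ry":0,"rz":0,"tx":0,"ty":0,"tz":0,"jaw":42},{"rx":0,"ry":0,"rz":0,"tx":0,"ty":0,"tz":0,"jaw":42}]' 25
```

```text
time_s: 27.17
tool_pos: [0.4687, -0.1145, 0.0168]
tool_rot: [180.0, 0.0, 86.1]
force: [-0.3, 0.6, 2.3]
grip_width: 0.049
```

```bash
python3 -m pendant '[{"rx":0,"ry":0,"rz":0,"tx":0,"ty":0,"tz":-12,"jaw":42},{"rx":0,"ry":0,"rz":0,"tx":0,"ty":0,"tz":-25,"jaw":42},{"rx":0,"ry":0,"rz":0,"tx":0,"ty":0,"tz":-13,"jaw":42},{"rx":0,"ry":0,"rz":0,"tx":22,"ty":12,"tz":0,"jaw":42},{"rx":0,"ry":0,"rz":0,"tx":22,"ty":12,"tz":0,"jaw":42},{"rx":0,"ry":0,"rz":0,"tx":22,"ty":12,"tz":0,"jaw":42},{"rx":0,"ry":0,"rz":0,"tx":22,"ty":12,"tz":0,"jaw":42},{"rx":0,"ry":0,"rz":0,"tx":22,"ty":12,"tz":0,"jaw":42},{"rx":0,"ry":0,"rz":0,"tx":22,"ty":12,"tz":0,"jaw":42},{"rx":0,"ry":0,"rz":0,"tx":21.3,"ty":12,"tz":0,"jaw":42},{"rx":0,"ry":0,"rz":0,"tx":0,"ty":0,"tz":0,"jaw":42}]' 25
```

```text
time_s: 28.08
tool_pos: [0.5652, 0.0388, 0.0681]
tool_rot: [179.8, -0.3, 86.4]
force: [-0.6, 0.7, 0.8]
grip_width: 0.0494
```

```bash
python3 -m pendant '[{"rx":0,"ry":0,"rz":-6.9,"tx":0,"ty":0,"tz":0,"jaw":42},{"rx":0,"ry":0,"rz":-6.9,"tx":0,"ty":0,"tz":0,"jaw":42},{"rx":0,"ry":0,"rz":-6.9,"tx":0,"ty":0,"tz":0,"jaw":42},{"rx":0,"ry":0,"rz":-6.9,"tx":0,"ty":0,"tz":0,"jaw":42},{"rx":0,"ry":0,"rz":-6.9,"tx":0,"ty":0,"tz":0,"jaw":42},{"rx":0,"ry":0,"rz":-6.9,"tx":0,"ty":0,"tz":0,"jaw":42},{"rx":0,"ry":0,"rz":-6.9,"tx":0,"ty":0,"tz":0,"jaw":42},{"rx":0,"ry":0,"rz":-6.9,"tx":0,"ty":0,"tz":0,"jaw":42},{"rx":0,"ry":0,"rz":-6.9,"tx":0,"ty":0,"tz":0,"jaw":42},{"rx":0,"ry":0,"rz":-6.9,"tx":0,"ty":0,"tz":0,"jaw":42},{"rx":0,"ry":0,"rz":-6.9,"tx":0,"ty":0,"tz":0,"jaw":42},{"rx":0,"ry":0,"rz":-6.9,"tx":0,"ty":0,"tz":0,"jaw":42},{"rx":0,"ry":0,"rz":0,"tx":0,"ty":0,"tz":0,"jaw":42},{"rx":0,"ry":0,"rz":0,"tx":0,"ty":0,"tz":0,"jaw":42},{"rx":0,"ry":0,"rz":0,"tx":0,"ty":0,"tz":0,"jaw":42}]' 25; python3 - <<'E'
from h import *
c=snap('wrist','w16.png'); o=env.get_obs();print(o['tool_pos'],o['tool_rot'],o['force'])
P=cloud(c); a=np.radians(o['tool_rot'][2]); d=np.array([np.cos(a),np.sin(a)]); n=np.array([-np.sin(a),np.cos(a)]); t=o['tool_pos'][:2]
for zr in((.022,.0285),(.0285,.034),(.045,.075)):
    m=(P[...,2]>zr[0])&(P[...,2]<zr[1])&(np.hypot(P[...,0]-.56,P[...,1]-.03)<.13)
    q=P[m][:,:2]-t; s=q@d*1000; w=q@n*1000
    print(zr,len(s),'s',np.percentile(s,[1,50,99.5,100]),'w',np.percentile(w,[0.3,1,50,99,99.7]), np.median(P[m][:,2]))
E
```

```text
time_s: 29.33
tool_pos: [0.5629, 0.0324, 0.0669]
tool_rot: [-180.0, 0.0, 168.7]
force: [-0.5, 0.4, -0.7]
grip_width: 0.0494
[0.5629344  0.03246288 0.06686237] [-1.79975194e+02  6.06363636e-03  1.68718170e+02] [-0.859252    0.6495547   0.23169051]
(0.022, 0.0285) 1898 s [60.36294191 90.36975169 93.51142303 93.71279896] w [-34.32273836 -33.68028672   1.30343164  34.33663034  34.89013718] 0.026847740272515644
(0.0285, 0.034) 2725 s [47.28052073 54.03390684 89.53165993 92.56204375] w [-26.83414191 -26.41322448  -0.17656523  26.34687867  26.83593666] 0.03092466833169283
(0.045, 0.075) 16351 s [-41.96573006  14.61764824  49.92716786  50.15902121] w [-32.06039292 -29.31746753   0.32644773  29.63746294  32.37318479] 0.057980843880993754
```

View pics/w16.png

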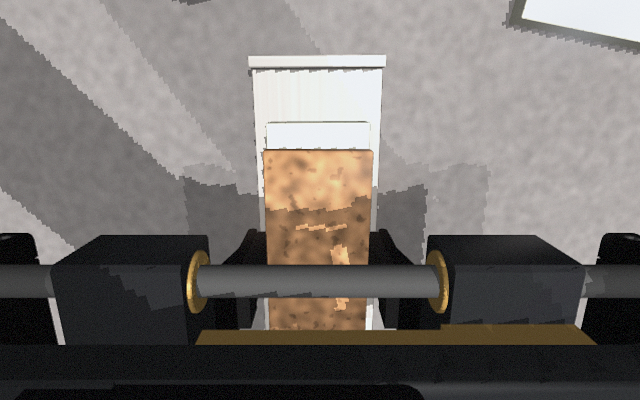

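```bash
python3 -m pendant '[{"rx":0,"ry":0,"rz":-0.2,"tx":0,"ty":0,"tz":8,"jaw":42},{"rx":0,"ry":0,"rz":0,"tx":0,"ty":0,"tz":8,"jaw":42},{"rx":0,"ry":0,"rz":0,"tx":0,"ty":0,"tz":3.8,"jaw":42},{"rx":0,"ry":0,"rz":0,"tx":0,"ty":0,"tz":0,"jaw":42},{"rx":0,"ry":0,"rz":0,"tx":0,"ty":0,"tz":0,"jaw":42},{"rx":0,"ry":0,"rz":0,"tx":0,"ty":0,"tz":0,"jaw":42}]' 25
```

```text
time_s: 29.88
tool_pos: [0.5626, 0.0329, 0.0463]
tool_rot: [-180.0, -0.0, 169.1]
force: [-0.9, 1.0, -0.0]
grip_width: 0.049
```

```bash
python3 -m pendant '[{"rx":0,"ry":0,"rz":0,"tx":0,"ty":0,"tz":0,"jaw":70},{"rx":0,"ry":0,"rz":0,"tx":0,"ty":0,"tz":0,"jaw":70},{"rx":0,"ry":0,"rz":0,"tx":0,"ty":0,"tz":0,"jaw":70},{"rx":0,"ry":0,"rz":0,"tx":0,"ty":0,"tz":0,"jaw":70},{"rx":0,"ry":0,"rz":0,"tx":0,"ty":0,"tz":-20,"jaw":70},{"rx":0,"ry":0,"rz":0,"tx":0,"ty":0,"tz":-35,"jaw":80},{"rx":0,"ry":0,"rz":0,"tx":0,"ty":0,"tz":-40,"jaw":80},{"rx":0,"ry":0,"rz":0,"tx":0,"ty":0,"tz":-40,"jaw":80},{"rx":0,"ry":0,"rz":0,"tx":-35,"ty":0,"tz":-25,"jaw":80},{"rx":0,"ry":0,"rz":0,"tx":-35,"ty":0,"tz":0,"jaw":80},{"rx":0,"ry":0,"rz":0,"tx":0,"ty":0,"tz":0,"jaw":80},{"rx":0,"ry":0,"rz":0,"tx":0,"ty":0,"tz":0,"jaw":80},{"rx":0,"ry":0,"rz":0,"tx":0,"ty":0,"tz":0,"jaw":80}]' 25; python3 - <<'E'
from h import *
c=snap('wrist','w17.png'); o=env.get_obs();print(o['tool_pos'],o['tool_rot'],o['force'])
print('cork');[print(r) for r in rects(c,(.4,.7),(-.2,.3),(.035,.042),100)]
print('plate');[print(r) for r in rects(c,(.4,.7),(-.2,.3),(.029,.042),100)]
c=snap('top','t17.png')
print('flat');[print(r) for r in rects(c,(.4,.7),(-.45,.3),(.0045,.03),60)]
E
```

```text
time_s: 30.97
tool_pos: [0.63, 0.0204, 0.2054]
tool_rot: [180.0, -0.1, 169.1]
force: [-0.7, 0.2, 0.1]
grip_width: 0.0799
[0.62967421 0.02062259 0.205617  ] [-1.79998167e+02 -7.92103901e-02  1.69152332e+02] [-0.90040182  0.54606636 -0.16538936]
cork
(np.int32(6826), array([562.8,  32.9]), array([50.1, 99.5]), 78.7, np.float64(38.0), array([560.7,  33.3]), array([230, 185, 133]))
plate
(np.int32(8491), array([562.4,  33. ]), array([ 54.1, 119.5]), 79.1, np.float64(37.8), array([559.5,  33.6]), array([232, 196, 154]))
flat
(np.int32(211), array([ 678.6, -386.5]), array([42.7, 53.4]), 0.6, np.float64(16.9), array([ 681.8, -389.1]), array([164, 167, 160]))
(np.int32(282), array([514.4,  68.7]), array([115.6,  50.9]), 20.6, np.float64(16.9), array([501.7,  58.5]), array([161, 165, 173]))
(np.int32(571), array([467. , 209.1]), array([91.9, 53.6]), 68.7, np.float64(13.1), array([467.3, 209.6]), array([170, 177, 187]))
(np.int32(493), array([ 472.3, -322.3]), array([ 50.3, 100.4]), 0.4, np.float64(7.1), array([ 473.2, -321.8]), array([169, 132,  87]))
```

View pics/w17.png

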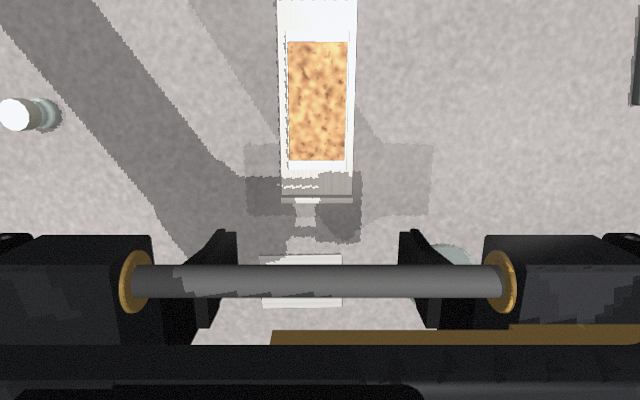

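View pics/t17.png

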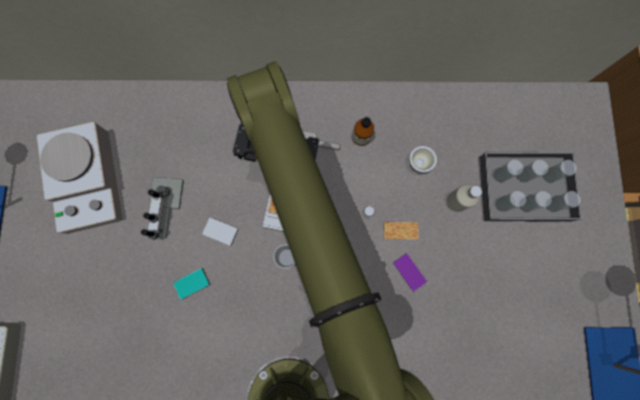

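```bash
python3 -m pendant '[{"rx":0,"ry":0,"rz":6.7,"tx":0,"ty":0,"tz":0,"jaw":85},{"rx":0,"ry":0,"rz":6.7,"tx":0,"ty":0,"tz":0,"jaw":85},{"rx":0,"ry":0,"rz":6.7,"tx":0,"ty":0,"tz":0,"jaw":85},{"rx":0,"ry":0,"rz":6.7,"tx":0,"ty":0,"tz":0,"jaw":85},{"rx":0,"ry":0,"rz":6.7,"tx":0,"ty":0,"tz":0,"jaw":85},{"rx":0,"ry":0,"rz":6.7,"tx":0,"ty":0,"tz":0,"jaw":85},{"rx":0,"ry":0,"rz":6.7,"tx":0,"ty":0,"tz":0,"jaw":85},{"rx":0,"ry":0,"rz":6.7,"tx":0,"ty":0,"tz":0,"jaw":85},{"rx":0,"ry":0,"rz":6.7,"tx":0,"ty":0,"tz":0,"jaw":85},{"rx":0,"ry":0,"rz":6.7,"tx":0,"ty":0,"tz":0,"jaw":85},{"rx":0,"ry":0,"rz":6.7,"tx":0,"ty":0,"tz":0,"jaw":85},{"rx":0,"ry":0,"rz":6.7,"tx":0,"ty":0,"tz":0,"jaw":85},{"rx":0,"ry":0,"rz":6.7,"tx":0,"ty":0,"tz":0,"jaw":85},{"rx":0,"ry":0,"rz":6.7,"tx":0,"ty":0,"tz":0,"jaw":85},{"rx":0,"ry":0,"rz":6.7,"tx":0,"ty":0,"tz":0,"jaw":85}]' 20;python3 -m pendant '[{"rx":0,"ry":0,"rz":0,"tx":7,"ty":-28,"tz":0,"jaw":85},{"rx":0,"ry":0,"rz":0,"tx":7,"ty":-28,"tz":0,"jaw":85},{"rx":0,"ry":0,"rz":0,"tx":7,"ty":-28,"tz":0,"jaw":85},{"rx":0,"ry":0,"rz":0,"tx":7,"ty":-28,"tz":0,"jaw":85},{"rx":0,"ry":0,"rz":0,"tx":7,"ty":-28,"tz":0,"jaw":85},{"rx":0,"ry":0,"rz":0,"tx":7,"ty":-28,"tz":0,"jaw":85},{"rx":0,"ry":0,"rz":0,"tx":7,"ty":-28,"tz":0,"jaw":85},{"rx":0,"ry":0,"rz":0,"tx":6,"ty":-24,"tz":0,"jaw":85},{"rx":0,"ry":0,"rz":0,"tx":0,"ty":0,"tz":0,"jaw":85},{"rx":0,"ry":0,"rz":0,"tx":0,"ty":0,"tz":0,"jaw":85}]' 20;  python3 - <<'E'
from h import *
c=snap('wrist','w18.png'); o=env.get_obs();print(o['tool_pos'],o['tool_rot'],o['force'],o['qpos'])
print('short');[print(r) for r in rects(c,(.4,.7),(.1,.3),(.01,.02),100)]
c=snap('top','t18.png')
print('flat');[print(r) for r in rects(c,(.4,.7),(-.45,.3),(.0045,.05),60)]
E
```

```text
time_s: 32.32
tool_pos: [0.6296, 0.0202, 0.2063]
tool_rot: [180.0, 0.0, 68.3]
force: [-0.4, 0.1, 1.2]
grip_width: 0.085
time_s: 33.15
tool_pos: [0.4445, 0.1519, 0.2062]
tool_rot: [179.9, 0.1, 68.7]
force: [-0.2, -0.9, -0.3]
grip_width: 0.085
[0.4455511  0.15095029 0.20617882] [1.79876121e+02 9.19345206e-02 6.86143166e+01] [-0.1378815  -0.06926267 -0.27461857] [ 28.09478604  -1.29462668 -48.87101568 108.61238389  -0.86519207
  72.21100879 -41.89069443]
short
(np.int32(5629), array([464.4, 209.4]), array([88.7, 54. ]), 68.5, np.float64(15.0), array([465. , 210.9]), array([239, 242, 245]))
flat
(np.int32(364), array([ 670.7, -384.1]), array([77.2, 58.2]), 89.3, np.float64(25.1), array([ 676.7, -390.3]), array([152, 155, 151]))
(np.int32(1498), array([565.3,  32.4]), array([ 72.7, 186.6]), 79.0, np.float64(27.0), array([563.1,  32.3]), array([147, 133, 119]))
(np.int32(93), array([ 525.2, -225.1]), array([26.8, 26.8]), 0.9, np.float64(40.7), array([ 523.5, -223.3]), array([149, 154, 160]))
(np.int32(473), array([ 472.3, -323. ]), array([50.4, 99.2]), 0.3, np.float64(7.1), array([ 473.3, -323.4]), array([168, 131,  87]))
(np.int32(92), array([453.3, 174.3]), array([16.9, 53.1]), 72.6, np.float64(13.1), array([453.2, 173.7]), array([150, 156, 165]))
(np.int32(67), array([410. ,  13.4]), array([19. , 49.9]), 1.3, np.float64(20.5), array([410.9,  15.8]), array([92, 96, 98]))
```

View pics/w18.png

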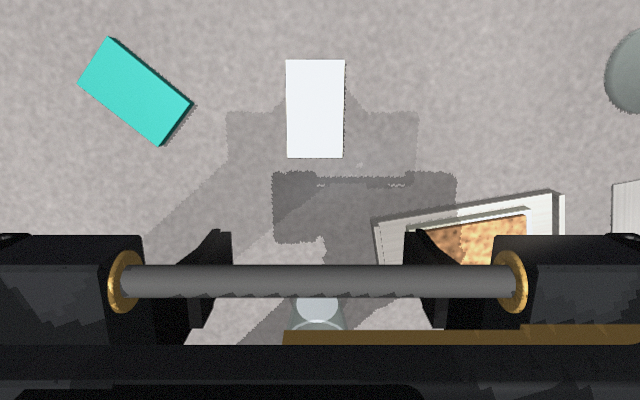

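```bash
python3 -m pendant '[{"rx":0,"ry":0,"rz":0,"tx":31,"ty":-1.6,"tz":0,"jaw":85},{"rx":0,"ry":0,"rz":0,"tx":30.7,"ty":-1.6,"tz":0,"jaw":85},{"rx":0,"ry":0,"rz":0,"tx":0,"ty":0,"tz":36,"jaw":85},{"rx":0,"ry":0,"rz":0,"tx":0,"ty":0,"tz":36,"jaw":85},{"rx":0,"ry":0,"rz":0,"tx":0,"ty":0,"tz":36,"jaw":85},{"rx":0,"ry":0,"rz":0,"tx":0,"ty":0,"tz":36,"jaw":85},{"rx":0,"ry":0,"rz":0,"tx":0,"ty":0,"tz":24,"jaw":85},{"rx":0,"ry":0,"rz":0,"tx":0,"ty":0,"tz":12,"jaw":85},{"rx":0,"ry":0,"rz":0,"tx":0,"ty":0,"tz":7,"jaw":85},{"rx":0,"ry":0,"rz":0,"tx":0,"ty":0,"tz":0,"jaw":85},{"rx":0,"ry":0,"rz":0,"tx":0,"ty":0,"tz":0,"jaw":85}]' 40
```

```text
time_s: 34.17
tool_pos: [0.4666, 0.2102, 0.02]
tool_rot: [179.9, -0.1, 68.5]
force: [0.2, 0.0, 0.1]
grip_width: 0.0855
```

```bash
python3 - <<'E'
from h import *
c=snap('top')
[print(r) for r in rects(c,(.4,.55),(.13,.3),(.0045,.02),30)]
c=snap('side','s19.png')
[print(r) for r in rects(c,(.4,.55),(.13,.3),(.0045,.02),30)]
E
python3 -m pendant '[{"rx":0,"ry":0,"rz":0,"tx":0,"ty":0,"tz":0,"jaw":45},{"rx":0,"ry":0,"rz":0,"tx":0,"ty":0,"tz":0,"jaw":45},{"rx":0,"ry":0,"rz":0,"tx":0,"ty":0,"tz":0,"jaw":45},{"rx":0,"ry":0,"rz":0,"tx":0,"ty":0,"tz":0,"jaw":45},{"rx":0,"ry":0,"rz":0,"tx":0,"ty":0,"tz":0,"jaw":45},{"rx":0,"ry":0,"rz":0,"tx":0,"ty":0,"tz":0,"jaw":45},{"rx":0,"ry":0,"rz":0,"tx":0,"ty":0,"tz":0,"jaw":45},{"rx":0,"ry":0,"rz":0,"tx":0,"ty":0,"tz":0,"jaw":45}]' 40
```

```text
(np.int32(195), array([456.6, 183.5]), array([32.8, 56.2]), 69.2, np.float64(13.0), array([458.5, 181.3]), array([125, 125, 115]))
(np.int32(307), array([464.8, 206.6]), array([99.3, 54.4]), 69.1, np.float64(13.4), array([464.1, 201.1]), array([135, 132, 123]))
time_s: 34.93
tool_pos: [0.4655, 0.2099, 0.0192]
tool_rot: [180.0, 0.0, 68.6]
force: [-0.9, -0.5, 1.0]
grip_width: 0.0535
```

```bash
python3 -m pendant '[{"rx":0,"ry":0,"rz":0,"tx":0,"ty":0,"tz":-12,"jaw":45},{"rx":0,"ry":0,"rz":0,"tx":0,"ty":0,"tz":-25,"jaw":45},{"rx":0,"ry":0,"rz":0,"tx":0,"ty":0,"tz":-20,"jaw":45},{"rx":0,"ry":0,"rz":0,"tx":-16.1,"ty":19.5,"tz":0,"jaw":45},{"rx":0,"ry":0,"rz":0,"tx":-16.1,"ty":19.5,"tz":0,"jaw":45},{"rx":0,"ry":0,"rz":0,"tx":-16.1,"ty":19.5,"tz":0,"jaw":45},{"rx":0,"ry":0,"rz":0,"tx":-16.1,"ty":19.5,"tz":0,"jaw":45},{"rx":0,"ry":0,"rz":0,"tx":-16.1,"ty":19.5,"tz":0,"jaw":45},{"rx":0,"ry":0,"rz":0,"tx":-16.1,"ty":19.5,"tz":0,"jaw":45},{"rx":0,"ry":0,"rz":0,"tx":-16.1,"ty":19.5,"tz":0,"jaw":45},{"rx":0,"ry":0,"rz":0,"tx":-16.1,"ty":19,"tz":0,"jaw":45},{"rx":0,"ry":0,"rz":0,"tx":0,"ty":0,"tz":0,"jaw":45}]' 40
```

```text
time_s: 35.93
tool_pos: [0.5656, 0.0265, 0.0764]
tool_rot: [179.9, 0.1, 68.1]
force: [0.7, -0.4, -0.7]
grip_width: 0.0536
```

```bash
python3 -m pendant '[{"rx":0,"ry":0,"rz":-6.7,"tx":0,"ty":0,"tz":0,"jaw":45},{"rx":0,"ry":0,"rz":-6.7,"tx":0,"ty":0,"tz":0,"jaw":45},{"rx":0,"ry":0,"rz":-6.7,"tx":0,"ty":0,"tz":0,"jaw":45},{"rx":0,"ry":0,"rz":-6.7,"tx":0,"ty":0,"tz":0,"jaw":45},{"rx":0,"ry":0,"rz":-6.7,"tx":0,"ty":0,"tz":0,"jaw":45},{"rx":0,"ry":0,"rz":-6.7,"tx":0,"ty":0,"tz":0,"jaw":45},{"rx":0,"ry":0,"rz":-6.7,"tx":0,"ty":0,"tz":0,"jaw":45},{"rx":0,"ry":0,"rz":-6.7,"tx":0,"ty":0,"tz":0,"jaw":45},{"rx":0,"ry":0,"rz":-6.7,"tx":0,"ty":0,"tz":0,"jaw":45},{"rx":0,"ry":0,"rz":-6.7,"tx":0,"ty":0,"tz":0,"jaw":45},{"rx":0,"ry":0,"rz":-6.7,"tx":0,"ty":0,"tz":0,"jaw":45},{"rx":0,"ry":0,"rz":-6.7,"tx":0,"ty":0,"tz":0,"jaw":45},{"rx":0,"ry":0,"rz":-6.7,"tx":0,"ty":0,"tz":0,"jaw":45},{"rx":0,"ry":0,"rz":-6.7,"tx":0,"ty":0,"tz":0,"jaw":45},{"rx":0,"ry":0,"rz":-6.6,"tx":0,"ty":0,"tz":0,"jaw":45},{"rx":0,"ry":0,"rz":0,"tx":0,"ty":0,"tz":0,"jaw":45},{"rx":0,"ry":0,"rz":0,"tx":0,"ty":0,"tz":0,"jaw":45}]' 40; python3 - <<'E'
from h import *
c=snap('wrist','w20.png'); o=env.get_obs();print(o['tool_pos'],o['tool_rot'],o['force'])
P=cloud(c); a=np.radians(o['tool_rot'][2]); d=np.array([np.cos(a),np.sin(a)]); n=np.array([-np.sin(a),np.cos(a)]); t=o['tool_pos'][:2]
for zr in((.022,.0285),(.0285,.034),(.035,.042),(.055,.075)):
    m=(P[...,2]>zr[0])&(P[...,2]<zr[1])&(np.hypot(P[...,0]-.56,P[...,1]-.03)<.13)
    q=P[m][:,:2]-t; s=q@d*1000; w=q@n*1000
    print(zr,len(s),'s',np.percentile(s,[1,50,99.5,100]),'w',np.percentile(w,[0.3,1,50,99,99.7]), np.median(P[m][:,2]))
E
```

```text
time_s: 37.35
tool_pos: [0.563, 0.0332, 0.0763]
tool_rot: [180.0, -0.0, 168.8]
force: [0.3, -0.6, -2.1]
grip_width: 0.0535
[0.56311166 0.03315878 0.07628104] [ 1.79997438e+02 -5.99506236e-03  1.68783039e+02] [ 0.31995637 -0.11044302 -1.62202335]
(0.022, 0.0285) 1729 s [60.40732657 90.40216794 93.61800298 93.66054912] w [-33.48856485 -33.00452532   1.28350045  34.9949665   35.6528779 ] 0.026835463704082352
(0.0285, 0.034) 2025 s [42.96579967 55.31821012 89.34930295 92.27389196] w [-26.29800814 -25.95529641   0.27558666  27.24084616  27.48171431] 0.030945516413742047
(0.035, 0.042) 1590 s [41.64286438 46.03991426 50.34877631 50.60652077] w [-24.32554043 -23.93974272   0.27909753  24.81085173  25.27981026] 0.03790438315332027
(0.055, 0.075) 16252 s [-38.62674436  15.17805501  44.87775356  45.04384083] w [-32.95216028 -27.75326228   0.27085211  27.68143374  32.90272005] 0.07198766416861205
```

View pics/w20.png

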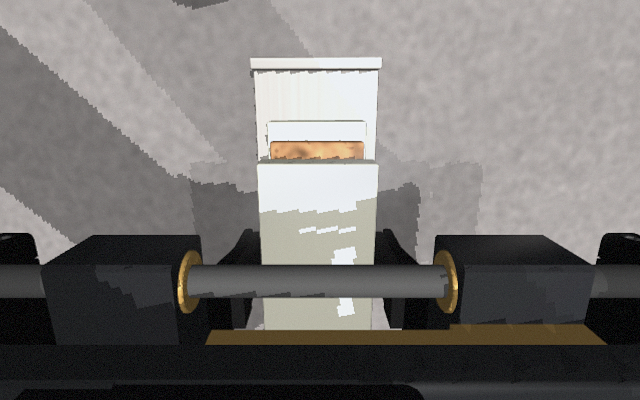

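Aligned within about 1 mm. Lowering 20 mm (0.0763 → 0.0563) and releasing.

```bash
python3 -m pendant '[{"rx":0,"ry":0,"rz":0,"tx":0,"ty":-0.5,"tz":8,"jaw":45},{"rx":0,"ry":0,"rz":0,"tx":0,"ty":0,"tz":8,"jaw":45},{"rx":0,"ry":0,"rz":0,"tx":0,"ty":0,"tz":3.5,"jaw":45},{"rx":0,"ry":0,"rz":0,"tx":0,"ty":0,"tz":0,"jaw":45},{"rx":0,"ry":0,"rz":0,"tx":0,"ty":0,"tz":0,"jaw":45},{"rx":0,"ry":0,"rz":0,"tx":0,"ty":0,"tz":0.4,"jaw":45},{"rx":0,"ry":0,"rz":0,"tx":0,"ty":0,"tz":0,"jaw":45}]' 40
```

```text
time_s: 37.98
tool_pos: [0.5628, 0.0327, 0.0562]
tool_rot: [-180.0, -0.0, 169.0]
force: [-3.0, -1.9, 3.2]
grip_width: 0.0534
```

```bash
python3 -m pendant '[{"rx":0,"ry":0,"rz":0,"tx":0,"ty":0,"tz":0,"jaw":70},{"rx":0,"ry":0,"rz":0,"tx":0,"ty":0,"tz":0,"jaw":70},{"rx":0,"ry":0,"rz":0,"tx":0,"ty":0,"tz":0,"jaw":70},{"rx":0,"ry":0,"rz":0,"tx":0,"ty":0,"tz":0,"jaw":70},{"rx":0,"ry":0,"rz":0,"tx":0,"ty":0,"tz":-20,"jaw":70},{"rx":0,"ry":0,"rz":0,"tx":0,"ty":0,"tz":-35,"jaw":80},{"rx":0,"ry":0,"rz":0,"tx":0,"ty":0,"tz":-40,"jaw":80},{"rx":0,"ry":0,"rz":0,"tx":0,"ty":0,"tz":-40,"jaw":80},{"rx":0,"ry":0,"rz":0,"tx":-35,"ty":0,"tz":-25,"jaw":80},{"rx":0,"ry":0,"rz":0,"tx":-35,"ty":0,"tz":0,"jaw":80},{"rx":0,"ry":0,"rz":0,"tx":0,"ty":0,"tz":0,"jaw":80},{"rx":0,"ry":0,"rz":0,"tx":0,"ty":0,"tz":0,"jaw":80},{"rx":0,"ry":0,"rz":0,"tx":0,"ty":0,"tz":0,"jaw":80}]' 25; python3 - <<'E'
from h import *
c=snap('wrist','w21.png'); o=env.get_obs();print(o['tool_pos'],o['tool_rot'],o['force'])
for z in((.05,.056),(.035,.056),(.029,.056),(.023,.0285)):
  print(z);[print(r) for r in rects(c,(.4,.7),(-.2,.3),z,100)]
c=snap('side','s21.png')
E
```

```text
time_s: 39.07
tool_pos: [0.6301, 0.0203, 0.2147]
tool_rot: [180.0, -0.1, 169.0]
force: [-0.6, -0.4, -0.4]
grip_width: 0.08
[0.62979078 0.02045396 0.21485885] [ 1.79998997e+02 -7.80971896e-02  1.69059735e+02] [-0.12503072  0.21574068 -0.61957828]
(0.05, 0.056)
(np.int32(6766), array([563.4,  32.5]), array([54.1, 89.7]), 78.9, np.float64(52.0), array([561.3,  33. ]), array([237, 240, 243]))
(0.035, 0.056)
(np.int32(7244), array([562.5,  32.7]), array([54.1, 99.7]), 78.9, np.float64(51.9), array([560.5,  33.1]), array([235, 236, 237]))
(0.029, 0.056)
(np.int32(8448), array([562.5,  32.7]), array([ 54.3, 119.3]), 79.1, np.float64(51.8), array([559.7,  33.3]), array([235, 237, 238]))
(0.023, 0.0285)
(np.int32(478), array([651.4,  15.3]), array([68.8,  6.2]), 78.7, np.float64(26.8), array([651.2,  15.5]), array([162, 158, 155]))
```

View pics/w21.png

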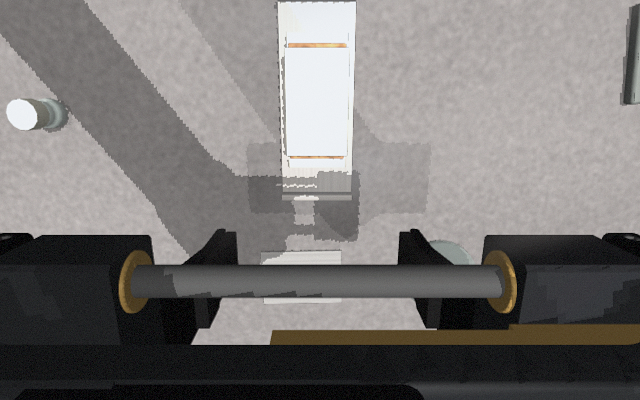

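View pics/s21.png

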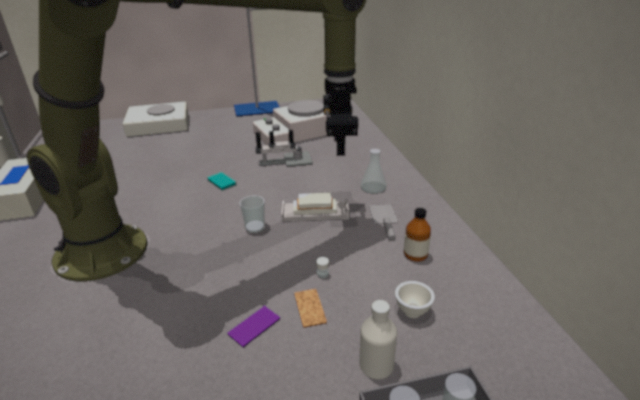

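```bash
python3 -m pendant '[{"rx":0,"ry":0,"rz":0,"tx":0,"ty":0,"tz":-20,"jaw":80},{"rx":0,"ry":0,"rz":0,"tx":0,"ty":0,"tz":0,"jaw":80},{"rx":0,"ry":0,"rz":0,"tx":0,"ty":0,"tz":0,"jaw":80},{"rx":0,"ry":0,"rz":0,"tx":0,"ty":0,"tz":0,"jaw":80}]' 25;python3 - <<'E'
from h import *
c=snap('top')
[print(r[1]) for r in rects(c,(.3,.7),(.3,.45),(.108,.12),3)]
print('spare cork');[print(r) for r in rects(c,(.4,.55),(-.4,-.05),(.0045,.02),60)]
c=snap('wrist');[print(r) for r in rects(c,(.4,.7),(-.2,.3),(.05,.056),100)]
print(env.get_obs()['joint_velocities'])
env.sign_off()
E
```

```text
time_s: 39.5
tool_pos: [0.6302, 0.0196, 0.2351]
tool_rot: [-179.9, 0.0, 169.0]
force: [0.4, 0.0, 0.5]
grip_width: 0.0799
[561.8 379.6]
[498.2 386.4]
[452.8 388.9]
spare cork
(np.int32(479), array([ 474.8, -322.4]), array([ 50.9, 100.9]), 0.7, np.float64(7.1), array([ 473.6, -322.6]), array([169, 132,  87]))
(np.int32(6008), array([563.3,  32.6]), array([54.1, 89.2]), 78.9, np.float64(52.0), array([561.8,  32.9]), array([240, 243, 246]))
[ 0.05949317  0.35671067  0.04846225 -0.15972453 -0.00689402  0.07240144
  0.01069504]
the job is handed in; nothing more can be done
```

The job is handed in at about 39.5 s of the 210 s allowed. I folded the outer link, then the middle link, then swung the folded arm to its stop over the rest post. There were only two plates, so the stack is the medium plate, one cork sheet, then the short plate.

Last checks before handing in:
- **Stack:** the plates and the cork lie within about 1 mm of the carrier centre and within about 0.3° of its length. The top face measures 52 mm against the expected 51 mm, and the wrist camera reads about 1 mm high throughout.
- **Folded arm:** the three knobs are in line to within about 2.5°, which is the measuring noise, over the rest post. Both last pushes ended against a stop.
- **Spare cork:** it lies flat at about (0.474, -0.322), roughly 0.37 m from the carrier centre.
- **Other labware:** nothing looked moved or knocked over in the views I checked. I did not measure each item again at the end.
- **Disagreement:** the top and side cameras differed from the wrist camera by 2 to 4 mm. I placed everything by the wrist camera, which agreed with where the grasps closed to about 1 mm.

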